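# Sort vinegar-cleaned copper fittings with tongs

### The job

The copper pipe fittings on the drain tray and in the tubs are fresh from the vinegar bath and must not be touched by the robot's fingers or arm: take the sprung tongs from their stand and with them carry every fitting from the tray into the tub that already holds one of its kind, tees to the tee and elbows to the elbow. Then stand the tongs upright in their stand again and let go; leave the two fittings already in the tubs there, and do not disturb the brush, spoon, lid, bottles and pot around.

Things in the scene. Friction and masses are not known exactly. Their poses are not given: they have to be found in the camera images.
- tongs: Sprung steel tongs, 90 g, arms hinged 139 mm above the tips, standing tips down in the stand. Origin midway between the jaw tips; z runs up to the bow (its top at 146 mm), y is the closing direction, x the width of the arms. Rubber jaw faces 14 mm wide, from the tips up to 30 mm, 58 mm apart when open. 5 N a side at the grip holds the tongs, about 9 N shuts them; 0.28 of any more acts at the jaws.
- tongs_grip (a point): Where to grip them, from above, pressing on both arms along the tongs' y: midway between the arms, 100 mm above the tips. There the arms carry 20 mm wide black finger pads and are, sprung open, 46 mm over their outer faces; 38 mm with a 30 mm pipe in the jaws. 1 mm here moves the jaws 3.6 mm. At 43 to 45 mm the jaws stand open 47 to 54 mm and the tongs are still held; beyond 46 mm they are let go.
- tongs_left (a joint): How far the tongs are squeezed, rad, each arm alike: 0 sprung open (jaws 58 mm apart), about 0.10 on a 30 mm pipe, 0.17 fully shut (about 12 mm apart).
- stand: Fixed steel tong stand: open-topped rectangular holder, outside 38 mm (its x) by 90 mm (its y) by 65 mm high, wall 4 mm, inside 30 by 82 mm, inner floor 4 mm above its origin (centre of its underside). The tongs stand in it with their y along its y; open jaws are 73 mm over all at the tips.
- tray: Fixed dark metal drain tray, 250 mm (its x) by 300 mm (its y), rim 12 mm high, floor 4 mm thick. Origin: centre of its underside.
- tub_a: Open round milky plastic tub, fixed, 90 mm high, outside radius 83 mm at the rim and 77 mm at the foot, wall 3 mm, inner floor 4 mm above its origin (centre of its underside). One of two alike; one of them already holds one tee and the other one elbow, which is which varies.
- tub_b: Open round milky plastic tub, fixed, 90 mm high, outside radius 83 mm at the rim and 77 mm at the foot, wall 3 mm, inner floor 4 mm above its origin (centre of its underside). One of two alike; one of them already holds one tee and the other one elbow, which is which varies.
- tee1: 28 mm copper pipe tee, about 110 g. Run 80 mm long, 40 mm to either side of the origin along x; branch 42 mm along +y. 30 mm outside diameter: lying flat, its axes are 15 mm up. Origin: where the pipe axes cross; z: square to the fitting's plane, up at the start. May be absent from a start. Starts lying flat on the tray at any yaw.
- tee2: 28 mm copper pipe tee, about 110 g. Run 80 mm long, 40 mm to either side of the origin along x; branch 42 mm along +y. 30 mm outside diameter: lying flat, its axes are 15 mm up. Origin: where the pipe axes cross; z: square to the fitting's plane, up at the start. May be absent from a start. Starts lying flat on the tray at any yaw.
- tee3: 28 mm copper pipe tee, about 110 g. Run 80 mm long, 40 mm to either side of the origin along x; branch 42 mm along +y. 30 mm outside diameter: lying flat, its axes are 15 mm up. Origin: where the pipe axes cross; z: square to the fitting's plane, up at the start. May be absent from a start. Starts lying flat on the tray at any yaw.
- elbow1: 28 mm copper pipe elbow, about 90 g. Two legs, 48 mm from the origin along +x and 48 mm along +y; the corner reaches 15 mm behind the origin. 30 mm outside diameter: lying flat, its axes are 15 mm up. Origin: where the pipe axes cross; z: square to the fitting's plane, up at the start. May be absent from a start. Starts lying flat on the tray at any yaw.
- elbow2: 28 mm copper pipe elbow, about 90 g. Two legs, 48 mm from the origin along +x and 48 mm along +y; the corner reaches 15 mm behind the origin. 30 mm outside diameter: lying flat, its axes are 15 mm up. Origin: where the pipe axes cross; z: square to the fitting's plane, up at the start. May be absent from a start. Starts lying flat on the tray at any yaw.
- elbow3: 28 mm copper pipe elbow, about 90 g. Two legs, 48 mm from the origin along +x and 48 mm along +y; the corner reaches 15 mm behind the origin. 30 mm outside diameter: lying flat, its axes are 15 mm up. Origin: where the pipe axes cross; z: square to the fitting's plane, up at the start. May be absent from a start. Starts lying flat on the tray at any yaw.
- tee_in_tub: 28 mm copper pipe tee, about 110 g. Run 80 mm long, 40 mm to either side of the origin along x; branch 42 mm along +y. 30 mm outside diameter: lying flat, its axes are 15 mm up. Origin: where the pipe axes cross; z: square to the fitting's plane, up at the start. The one that already lies in a tub and shows where the tees go.
- elbow_in_tub: 28 mm copper pipe elbow, about 90 g. Two legs, 48 mm from the origin along +x and 48 mm along +y; the corner reaches 15 mm behind the origin. 30 mm outside diameter: lying flat, its axes are 15 mm up. Origin: where the pipe axes cross; z: square to the fitting's plane, up at the start. The one that already lies in a tub and shows where the elbows go.
- scrub_brush: White scrubbing brush with brown bristles, 110 x 42 x 34 mm, lying on the table. Leave alone.
- spoon: Steel spoon, 170 mm, lying on the table beyond the tray. Leave alone.
- loose_lid: Round tub lid with four clip tabs, 125 mm across, lying at the right front. Leave alone.
- spray_tall: Tall conical spray bottle, about 210 mm high, on the right. Leave alone.
- spray_short: Short dark spray bottle, about 180 mm high, on the right. Leave alone.
- red_pot: Red plastic pot, 90 mm across and 100 mm high, on the left. Leave alone.

How it is judged:
On the way, in this order (a step that is already met when the one before it is completed fails the run):
1. the tongs are lifted clear of their stand (z of tongs in the frame of stand above 0.07 m), for 0.2 s.
2. every fitting from the tray lies in the tub that holds its own kind (((horizontal distance between each of tee1, tee2, tee3, tee_in_tub and tub_a below 0.08 m and z of each of tee1, tee2, tee3, tee_in_tub in the frame of tub_a below 0.08 m and horizontal distance between each of elbow1, elbow2, elbow3, elbow_in_tub and tub_b below 0.08 m and z of each of elbow1, elbow2, elbow3, elbow_in_tub in the frame of tub_b below 0.08 m) or (horizontal distance between each of tee1, tee2, tee3, tee_in_tub and tub_b below 0.08 m and z of each of tee1, tee2, tee3, tee_in_tub in the frame of tub_b below 0.08 m and horizontal distance between each of elbow1, elbow2, elbow3, elbow_in_tub and tub_a below 0.08 m and z of each of elbow1, elbow2, elbow3, elbow_in_tub in the frame of tub_a below 0.08 m))), for 0.2 s.
At the end, for the whole second after the job is handed in: All tees in one tub and all elbows in the other, with those already there: origins within 80 mm of the tub axis, under 80 mm above its underside. Tongs in their stand: tips within 30 mm of its centre, under 20 mm above its underside, within 0.3 rad of upright. All at rest (0.03 m/s) (((horizontal distance between each of tee1, tee2, tee3, tee_in_tub and tub_a below 0.08 m and z of each of tee1, tee2, tee3, tee_in_tub in the frame of tub_a below 0.08 m and horizontal distance between each of elbow1, elbow2, elbow3, elbow_in_tub and tub_b below 0.08 m and z of each of elbow1, elbow2, elbow3, elbow_in_tub in the frame of tub_b below 0.08 m) or (horizontal distance between each of tee1, tee2, tee3, tee_in_tub and tub_b below 0.08 m and z of each of tee1, tee2, tee3, tee_in_tub in the frame of tub_b below 0.08 m and horizontal distance between each of elbow1, elbow2, elbow3, elbow_in_tub and tub_a below 0.08 m and z of each of elbow1, elbow2, elbow3, elbow_in_tub in the frame of tub_a below 0.08 m)) and z of tongs in the frame of stand below 0.02 m and horizontal distance between tongs and stand below 0.03 m and angle between tongs's own z axis and vertical below 0.3 rad and linear speed of each of tee1, tee2, tee3, elbow1, elbow2, elbow3, tongs below 0.03 m/s); the robot touches nothing.
It fails at once if the robot's fingers or arm touch a fitting (over 0.5 N) (contact force between any of the fingers, the arm and tee1 above 0.5 N or contact force between any of the fingers, the arm and tee2 above 0.5 N or contact force between any of the fingers, the arm and tee3 above 0.5 N or contact force between any of the fingers, the arm and elbow1 above 0.5 N or contact force between any of the fingers, the arm and elbow2 above 0.5 N or contact force between any of the fingers, the arm and elbow3 above 0.5 N or contact force between any of the fingers, the arm and tee_in_tub above 0.5 N or contact force between any of the fingers, the arm and elbow_in_tub above 0.5 N).
It fails at once if a bystander (brush, spoon, lid, bottle or pot) is moved more than 30 mm (distance of any of scrub_brush, spoon, loose_lid, spray_tall, spray_short, red_pot from where it was at the start of the episode above 0.03 m).
Of tee1, tee2, tee3, elbow1, elbow2, elbow3 only 4 to 6 are there at a start; the rules pass over those that are not, and their reading is None.
At some moment in a run one of tee1, tee2, tee3, elbow1, elbow2, elbow3 may be knocked a few centimetres aside while the robot is not near it.
It also fails if it takes over 210 s, if anything falls off the work surface, if the arm or the gripper's body presses on something with over 40 N, if the wrist force passes 120 N, or if a joint passes its speed limit or range.

### The arm

A 7-joint arm with a two-finger parallel gripper is mounted at the origin on the work surface. World frame = base frame: x ahead of the robot, y to its left, z up, the work surface at z = 0. Lengths are in m, angles in rad, forces in N, time in s.
With the tool pointing down it reaches from about 0.4 to 0.85 m from the base axis. Payload 10.4 kg.
Tool frame: the origin (TCP) lies midway between the tips of the shut fingers; the grasp point (between the pads) lies 19 mm behind it (r.grasp_offset is the distance from the TCP to the grasp point, in m); x points along the fingers, y is the direction in which the jaws open and shut, and the axes are right-handed (so a half turn about x gives the same grasp; the last joint's range is limited). The gripper opens to 87 mm and grips with 3 to 60 N. Pads are 19 mm wide; open, the fingers measure 117 mm over their backs; the gripper's body (75 mm by 190 mm) begins 51 mm behind the grasp point.
Start: joints at [-1.194, 0.332, -0.065, 1.46, 0.022, 1.35, -0.088], TCP at [0.243, 0.576, 0.223] pointing down, gripper open.
Joint ranges: [-2.6, 2.6], [-0.5, 2.12], [-1.47, 1.34], [0.16, 2.42], [-1.27, 4.41], [0.06, 2.06], [-2.6, 2.6]. Speed limits (rad/s): [2.22, 2.22, 2.79, 2.79, 3.14, 3.14, 3.14].

### API

Orientations are given as a unit quaternion [x, y, z, w].
In Python, from bench import r, vision, close_job gives the robot as it stands. The module is installed in compiled form; this text tells all that it offers.
- The arm moves only by the shell command python3 -m pendant 'ROWS' [OPENING] [FORCE]. ROWS is text: rows parted by semicolons, each of 6 numbers parted by spaces: the shift along the tool's x, y, z in units of 0.25 m (1.0 is 0.25 m), then the turn, a rotation vector about the tool's x, y, z in units of 1.5 rad (1.0 is 1.5 rad). A call has 1 to 8 rows; each row is the pose to reach, as a shift and turn from the pose commanded when the call began, along the tool's axes at that moment; what a row does not reach only later rows make up. A row lasts 1/10 s, in which the tool goes at most 50 mm and 8.59 degrees, less where a joint would pass 70% of its speed; a pose out of reach is approached as far as the arm can. A call with a number of a shift or a turn outside -1 to 1 is refused whole. A call with a gripper value outside its range is refused whole. OPENING is the gripper command: -1 is shut, 1 is fully open, values between are in proportion, set as the call begins (- or left out, the last holds). The fingers move at their own pace and stop on an object; FORCE is the grip in N (left out, the last holds). Time passes only in rows, so rows that repeat a pose let the fingers close. It gives the time, the measured TCP pose, the force and the opening at its end, in the units of the state.
- r.read_state(): the state, without advancing time (a new reading comes with each control period).
- vision.camera(name): name is "side" or "top" or "wrist"; returns (picture, depth): 384x512x3 uint8, blue, green, red; 384x512 float32, m along the optical axis (not along the pixel's ray), 0 where there is no reading.
- vision.get_calibration(name): a dict with "camera_matrix" (3x3 intrinsics, pixels), "rvec" (rotation vector, rad) and "tvec" (3), from world to camera coordinates, as OpenCV has them. Camera axes: x right, y down, z forward; pixel columns grow to the right and rows downward; lengths in m; the calibration is good to about 2 mm. A picture is of the moment at which its call begins: read the wrist's pose just before it. get_calibration takes no time and is no camera call; for the wrist camera it gives the pose at the moment of the call.
- close_job(): hands the job in, once; it reports no verdict.
The state is a dict: "time": time; "joint_positions": joint angles; "joint_vel": joint speeds; "joint_torque": joint torques, N m; "ee_pos": TCP position; "eef_rot": TCP orientation; "ft_force": force on the tool from outside, world axes, zero at the start; "torque": the same for the moment, N m; "width": finger opening in m.
Only numpy, scipy, OpenCV 4.12 (cv2) and the standard library are available. Lean on these libraries where they do the work, as an engineer would, in place of code of your own. Each camera call takes 0.05 s, during which the arm holds its last target. There are 200 camera calls.

## Working session

There is one attempt and no reset: what is moved stays moved. The work goes in short steps, Python scripts to look and compute and a shell command to move; the robot and the scene stay as the last step left them, time stands still between calls to the robot, and variables do not carry over. Pictures are saved under pics/ and viewed, about 12 in all and at most 16, crops included, and the job is handed in when it is done.

```bash
mkdir -p pics; cat > h.py <<'E'
import numpy as np, cv2
from bench import r, vision
from scipy.spatial.transform import Rotation as R
def snap(n,f=None,crop=None,s=1):
    img,d=vision.camera(n); c=vision.get_calibration(n)
    np.savez(f'pics/{f or n}.npz',img=img,d=d,K=c['camera_matrix'],rv=c['rvec'],t=c['tvec'])
    o=img
    if crop: o=img[crop[1]:crop[3],crop[0]:crop[2]]
    if s!=1:o=cv2.resize(o,None,fx=s,fy=s,interpolation=cv2.INTER_CUBIC)
    cv2.imwrite(f'pics/{f or n}.png',o); return img,d
def cloud(f):
    z=np.load(f'pics/{f}.npz'); d=z['d']; K=z['K']
    v,u=np.mgrid[:d.shape[0],:d.shape[1]]
    P=np.stack([(u-K[0,2])/K[0,0]*d,(v-K[1,2])/K[1,1]*d,d],-1)
    Rm=cv2.Rodrigues(z['rv'])[0]
    W=(P-z['t'].reshape(3))@Rm; W[d==0]=np.nan
    return z['img'],W
def st():
    s=r.read_state(); print({k:np.round(s[k],4).tolist() for k in ('time','ee_pos','eef_rot','ft_force','width','joint_positions')})
    print(np.round(R.from_quat(s['eef_rot']).as_matrix(),3)); return s
E
python3 - <<'E'
from h import *
st()
snap('top',s=1.5); snap('side',s=1.5)
for n in('top','side'):
    c=vision.get_calibration(n);print(n,-cv2.Rodrigues(np.array(c['rvec']))[0].T@np.array(c['tvec']).reshape(3),c['camera_matrix'][0][0])
E
```

```text
{'time': 0.0, 'ee_pos': [0.2431, 0.5754, 0.2218], 'eef_rot': [0.1399, 0.6931, -0.1409, 0.6929], 'ft_force': [0.1722, -0.082, 0.0537], 'width': 0.0871, 'joint_positions': [-1.1936, 0.3329, -0.0647, 1.4609, 0.0216, 1.3499, -0.0885]}
[[-0.     0.389  0.921]
 [-0.001  0.921 -0.389]
 [-1.    -0.001  0.   ]]
top [ 0.4237781  -0.02089899  1.51374092] 457.5654518506482
side [-0.23615791 -1.0988765   1.02424903] 491.3218968379364
```

View pics/top.png

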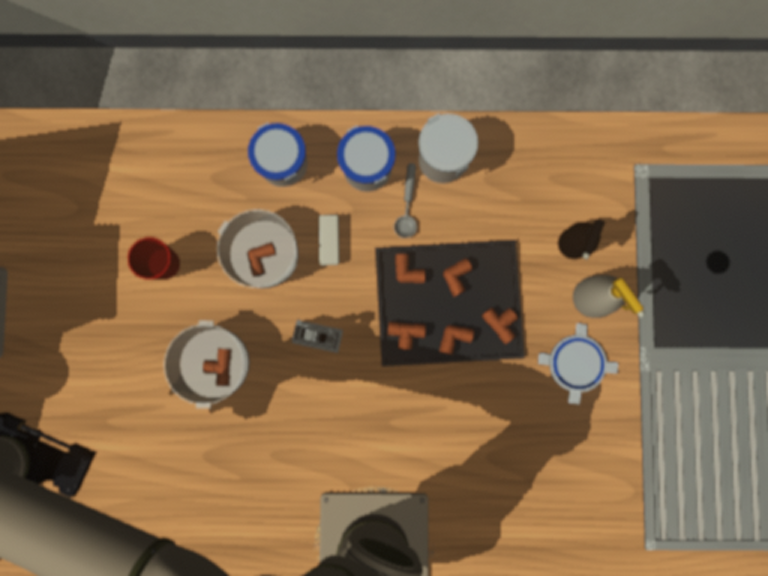

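View pics/side.png

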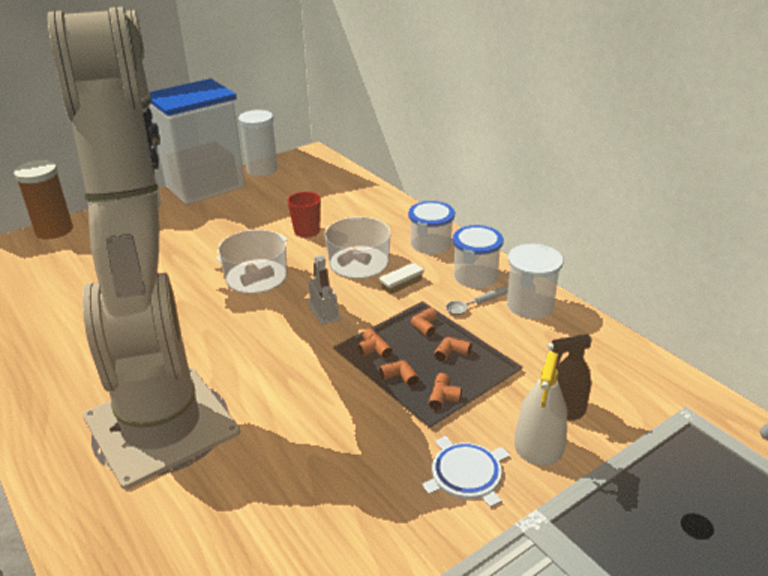

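```bash
cat >> h.py <<'E'
from scipy.spatial import cKDTree
from scipy.optimize import minimize
def model(k,s=.002):
    def rect(x0,x1,y0,y1):
        a,b=np.meshgrid(np.arange(x0+s/2,x1,s),np.arange(y0+s/2,y1,s)); return np.c_[a.ravel(),b.ravel()]
    if k=='tee': return np.r_[rect(-.04,.04,-.015,.015),rect(-.015,.015,.015,.042)]
    return np.r_[rect(-.015,.048,-.015,.015),rect(-.015,.015,.015,.048)]
def fit(Q):
    T=cKDTree(Q); best={}
    for k in('tee','elbow'):
        M=model(k); b=(9,)
        def f(p):
            c,s=np.cos(p[2]),np.sin(p[2]); m=M@np.array([[c,s],[-s,c]])+p[:2]
            return (T.query(m)[0]**2).mean()+(cKDTree(m).query(Q)[0]**2).mean()
        for a in np.arange(0,2*np.pi,np.pi/4):
            c,s=np.cos(a),np.sin(a); m0=np.array([[c,-s],[s,c]])@M.mean(0)
            o=minimize(lambda q:1e6*f([q[0]/100,q[1]/100,q[2]]),[*(Q.mean(0)-m0)*100,a],method='Nelder-Mead',options=dict(initial_simplex=None,xatol=.02,fatol=.01,maxiter=120))
            if o.fun<b[0] or len(b)==1: b=(o.fun,o.x[0]/100,o.x[1]/100,np.degrees(o.x[2])%360)
        best[k]=b
    k=min(best,key=lambda k:best[k][0]); return k,best[k],best['tee'][0],best['elbow'][0]
def copper(f,box,zmin=.008):
    img,W=cloud(f); b,g,rr=[img[...,i].astype(int) for i in range(3)]
    m=(rr>1.6*g)&(rr>2*b)&(rr>60)
    m&=(W[...,0]>box[0])&(W[...,0]<box[1])&(W[...,1]>box[2])&(W[...,1]<box[3])&(W[...,2]>zmin)
    n,L,S,_=cv2.connectedComponentsWithStats(m.astype(np.uint8))
    for i in range(1,n):
        if S[i,4]<25: continue
        P=W[L==i]; k,b,t,e=fit(P[:,:2])
        print(k,'x %.4f y %.4f yaw %.1f'%b[1:],'cost t %.1f e %.1f'%(t,e),'n',S[i,4],'zmax %.3f'%np.percentile(P[:,2],95),'px',S[i,:4])
E
python3 - <<'E'
from h import *
img,W=cloud('top')
copper('top',(.2,.75,-.35,.1))
print('tubs');copper('top',(.2,.75,.1,.5),.0)
# stand/tongs
m=(W[...,2]>.03)&(W[...,0]>.35)&(W[...,0]<.5)&(W[...,1]>.02)&(W[...,1]<.2)
P=W[m]
for lo,hi in((.05,.075),(.08,.2)):
    q=P[(P[:,2]>lo)&(P[:,2]<hi)]; 
    if len(q)>5:print(lo,len(q),cv2.minAreaRect((q[:,:2]*1000).astype(np.float32)),q.mean(0),q[:,2].max())
# tubs rims
for bx in((.25,.45,.2,.42),(.45,.68,.1,.32)):
    m=(W[...,2]>.075)&(W[...,2]<.1)&(W[...,0]>bx[0])&(W[...,0]<bx[1])&(W[...,1]>bx[2])&(W[...,1]<bx[3])
    q=W[m]; A=np.c_[2*q[:,:2],np.ones(len(q))]; s=np.linalg.lstsq(A,(q[:,:2]**2).sum(1),rcond=None)[0]
    print('tub',s[:2],np.sqrt(s[2]+(s[:2]**2).sum()),len(q),cv2.minEnclosingCircle((q[:,:2]).astype(np.float32)))
def crop(x0,y0,x1,y1,s,f): cv2.imwrite(f,cv2.resize(img[y0:y1,x0:x1],None,fx=s,fy=s,interpolation=cv2.INTER_CUBIC))
crop(190,150,355,250,4.8,'pics/c1.png')
E
```

```text
elbow x 0.5839 y -0.0583 yaw 270.9 cost t 13.0 e 3.6 n 232 zmax 0.038 px [264 170  19  19]
elbow x 0.5880 y -0.1625 yaw 205.3 cost t 11.5 e 3.7 n 239 zmax 0.036 px [296 173  18  24]
tee x 0.4763 y -0.2670 yaw 220.2 cost t 3.0 e 8.6 n 292 zmax 0.037 px [322 206  23  23]
tee x 0.4663 y -0.0673 yaw 85.5 cost t 2.9 e 7.2 n 280 zmax 0.037 px [259 215  25  18]
elbow x 0.4627 y -0.1639 yaw 165.8 cost t 10.2 e 3.4 n 250 zmax 0.036 px [293 217  23  19]
tubs
tee x 0.6177 y 0.4600 yaw 45.4 cost t 61.8 e 72.1 n 493 zmax 0.101 px [ 89 158  31  29]
elbow x 0.6294 y 0.2662 yaw 197.5 cost t 27.2 e 11.0 n 157 zmax 0.038 px [166 163  17  20]
tee x 0.3858 y 0.3264 yaw 0.0 cost t 10.4 e 15.5 n 195 zmax 0.037 px [136 233  17  23]
0.05 115 ((451.6663513183594, 127.97660827636719), (90.11958312988281, 37.939552307128906), 78.03317260742188) [0.45126968 0.1264928  0.06310751] 0.07197327424877067
0.08 107 ((450.92620849609375, 127.36555480957031), (50.935062408447266, 19.652420043945312), 77.57743072509766) [0.44987206 0.12307162 0.13070013] 0.15576684842087057
tub [0.39089286 0.35134853] 0.08062938989002305 179 ((0.38811632990837097, 0.3521445393562317), 0.08487965911626816)
tub [0.56477681 0.23776773] 0.0837282145371374 158 ((0.5648289322853088, 0.20996715128421783), 0.15780587494373322)
```

View pics/c1.png

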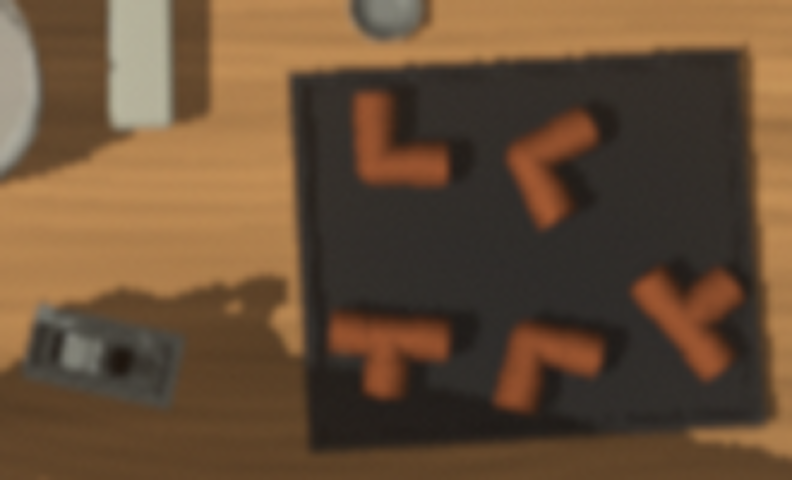

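```bash
cat >> h.py <<'E'
def row(x,y,z,yaw):
    s=r.read_state(); Rc=R.from_quat(s['eef_rot']); p=np.array(s['ee_pos'])
    best=None
    for a in(yaw,yaw+180):
        a=np.radians(a); X=[0,0,-1.];Y=[np.cos(a),np.sin(a),0]; Rt=R.from_matrix(np.c_[X,Y,np.cross(X,Y)])
        w=(Rc.inv()*Rt).as_rotvec()
        if best is None or np.linalg.norm(w)<np.linalg.norm(best): best=w
    d=Rc.inv().apply(np.array([x,y,z])-p)
    print('ROW',' '.join('%.3f'%v for v in [*d/.25,*best/1.5]),' dist %.0fmm turn %.0fdeg rows %d'%(1e3*np.linalg.norm(d),np.degrees(np.linalg.norm(best)),1+max(np.linalg.norm(d)/.05,np.degrees(np.linalg.norm(best))/8.59)),'j7 %.2f'%s['joint_positions'][6])
E
python3 - <<'E'
from h import *
row(.35,.35,.24,78); row(.4515,.1277,.23,78)
img,W=cloud('top')
m=(W[...,2]>.08)&(W[...,2]<.1)&(W[...,0]>.53)&(W[...,0]<.73)&(W[...,1]>.15)&(W[...,1]<.34)
q=W[m]; print(cv2.minEnclosingCircle((q[:,:2]).astype(np.float32)),len(q))
A=np.c_[2*q[:,:2],np.ones(len(q))]; s=np.linalg.lstsq(A,(q[:,:2]**2).sum(1),rcond=None)[0]; print(s[:2],np.sqrt(s[2]+(s[:2]**2).sum()))
E
```

```text
ROW -0.072 -0.664 0.745 -0.127 -0.000 0.001  dist 250mm turn 11deg rows 6 j7 -0.09
ROW -0.031 -1.325 1.465 -0.127 -0.000 0.001  dist 494mm turn 11deg rows 10 j7 -0.09
((0.6337945461273193, 0.248757004737854), 0.09080187231302261) 267
[0.63293077 0.2483388 ] 0.08165789760889701
```

Tub with the elbow is at (0.633, 0.248) and tub with the tee at (0.390, 0.352). Moving over the tongs.

```bash
python3 -m pendant '-0.072 -0.664 0.745 -0.127 0 0;-0.072 -0.664 0.745 -0.127 0 0;-0.072 -0.664 0.745 -0.127 0 0;-0.072 -0.664 0.745 -0.127 0 0;-0.072 -0.664 0.745 -0.127 0 0;-0.072 -0.664 0.745 -0.127 0 0;-0.072 -0.664 0.745 -0.127 0 0' 1 50; python3 -c "
from h import *
row(.4515,.1277,.23,78);row(.4515,.1277,.20,78)"
```

```text
time: 0.8
ee_pos: [0.3507, 0.3495, 0.2407]
eef_rot: [0.075, 0.703, -0.075, 0.703]
ft_force: [-0.0, 1.0, 0.8]
width: 0.0869
ROW 0.042 -0.783 0.581 -0.002 -0.000 -0.000  dist 244mm turn 0deg rows 5 j7 0.48
ROW 0.162 -0.783 0.581 -0.002 -0.000 -0.000  dist 247mm turn 0deg rows 5 j7 0.48
```

```bash
python3 -m pendant '0.162 -0.783 0.581 0 0 0;0.162 -0.783 0.581 0 0 0;0.162 -0.783 0.581 0 0 0;0.162 -0.783 0.581 0 0 0;0.162 -0.783 0.581 0 0 0;0.162 -0.783 0.581 0 0 0;0.162 -0.783 0.581 0 0 0'; python3 -c "
from h import *
st();row(.4515,.1277,.085,78);snap('wrist',s=1.3)
img,W=cloud('wrist')
m=(W[...,2]>.115)&(W[...,2]<.16)&(abs(W[...,0]-.45)<.06)&(abs(W[...,1]-.127)<.06)
q=W[m];print(len(q),cv2.minAreaRect((q[:,:2]*1000).astype(np.float32)))
m=(W[...,2]>.05)&(W[...,2]<.07)&(abs(W[...,0]-.45)<.09)&(abs(W[...,1]-.127)<.09)
q=W[m];print(len(q),cv2.minAreaRect((q[:,:2]*1000).astype(np.float32)))
"
```

```text
time: 1.5
ee_pos: [0.4515, 0.1293, 0.1996]
eef_rot: [0.074, 0.704, -0.074, 0.703]
ft_force: [0.1, 0.6, -0.0]
width: 0.087
{'time': 1.5, 'ee_pos': [0.4515, 0.1293, 0.1996], 'eef_rot': [0.0738, 0.7036, -0.074, 0.7029], 'ft_force': [0.0986, 0.5674, -0.0291], 'width': 0.087, 'joint_positions': [-0.664, -0.0074, 0.2885, 1.9003, 0.002, 1.2493, 0.9853]}
[[-0.001  0.208  0.978]
 [-0.     0.978 -0.208]
 [-1.    -0.    -0.001]]
ROW 0.458 -0.006 0.002 0.000 -0.001 0.000  dist 115mm turn 0deg rows 3 j7 0.99
1129 ((449.0072021484375, 129.30758666992188), (41.852561950683594, 20.675588607788086), 78.31895446777344)
1005 ((449.5853271484375, 129.5989227294922), (90.05973815917969, 38.11711502075195), 78.10192108154297)
```

View pics/wrist.png

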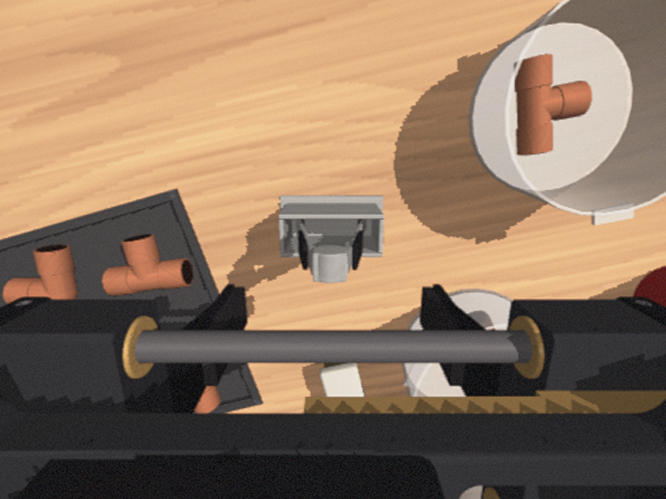

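```bash
python3 -m pendant '0.2 0 -0.006 0 0 0;0.35 0 -0.006 0 0 0;0.456 0 -0.006 0 0 0;0.456 0 -0.006 0 0 0;0.456 0 -0.006 0 0 0' 1 50;  python3 -m pendant '0 0 0 0 0 0;0 0 0 0 0 0;0 0 0 0 0 0;0 0 0 0 0 0;0 0 0 0 0 0;0 0 0 0 0 0' 0.0; python3 -m pendant '-0.1 0 0 0 0 0;-0.3 0 0 0 0 0;-0.5 0 0 0 0 0;-0.7 0 0 0 0 0;-0.72 0 0 0 0 0;-0.72 0 0 0 0 0'; python3 -c "
from h import *
snap('side',f='s2',crop=(180,120,300,230),s=5)"
```

```text
time: 2.05
ee_pos: [0.45, 0.1305, 0.0867]
eef_rot: [0.073, 0.703, -0.073, 0.703]
ft_force: [-0.3, 0.2, 0.9]
width: 0.087
time: 2.65
ee_pos: [0.4502, 0.1291, 0.0862]
eef_rot: [0.074, 0.703, -0.074, 0.703]
ft_force: [-0.1, 0.3, 0.6]
width: 0.0482
time: 3.25
ee_pos: [0.4507, 0.1292, 0.267]
eef_rot: [0.074, 0.703, -0.073, 0.704]
ft_force: [-0.1, 0.3, -2.3]
width: 0.0436
```

View pics/s2.png

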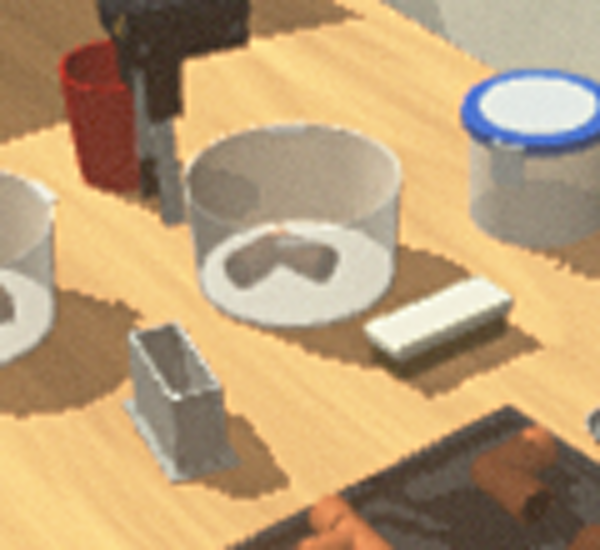

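```bash
python3 -c "
from h import *
s=st();p=s['ee_pos']
img,W=cloud('s2')
m=(abs(W[...,0]-p[0])<.06)&(abs(W[...,1]-p[1])<.07)&(W[...,2]>.12)&(W[...,2]<.36)
q=W[m];print(len(q),np.sort(q[:,2])[:12]-p[2])
for lo in np.arange(.17,.30,.01):
  k=q[(q[:,2]>=lo)&(q[:,2]<lo+.01)]
  if len(k):print('%.2f'%lo,len(k),np.round(k.min(0),3),np.round(k.max(0),3))
snap('wrist',f='w2');img,W=cloud('w2')
m=(abs(W[...,0]-p[0])<.08)&(abs(W[...,1]-p[1])<.08)&(W[...,2]>.12)&(W[...,2]<.36)
q=W[m];print(len(q),np.sort(q[:,2])[:12]-p[2])
"
```

```text
{'time': 3.3, 'ee_pos': [0.4499, 0.1289, 0.2653], 'eef_rot': [0.0738, 0.7034, -0.0739, 0.7031], 'ft_force': [-0.2525, 0.2855, -1.4241], 'width': 0.0438, 'joint_positions': [-0.6742, -0.0526, 0.2883, 1.8031, 0.015, 1.3893, 0.9725]}
[[-0.     0.208  0.978]
 [ 0.     0.978 -0.208]
 [-1.    -0.    -0.   ]]
350 [-0.07961599 -0.07804372 -0.0778591  -0.07686186 -0.07681243 -0.07606852
 -0.07510269 -0.07466765 -0.07417799 -0.07364722 -0.07315252 -0.07299996]
0.18 6 [0.444 0.106 0.186] [0.462 0.152 0.189]
0.19 22 [0.442 0.097 0.19 ] [0.462 0.151 0.2  ]
0.20 22 [0.441 0.098 0.201] [0.462 0.149 0.21 ]
0.21 22 [0.443 0.099 0.21 ] [0.462 0.149 0.219]
0.22 22 [0.441 0.101 0.22 ] [0.464 0.16  0.229]
0.23 21 [0.444 0.102 0.23 ] [0.462 0.155 0.24 ]
0.24 20 [0.441 0.102 0.24 ] [0.461 0.147 0.25 ]
0.25 19 [0.444 0.104 0.25 ] [0.458 0.146 0.259]
0.26 13 [0.438 0.102 0.26 ] [0.456 0.162 0.27 ]
0.27 34 [0.437 0.095 0.27 ] [0.458 0.162 0.28 ]
0.28 28 [0.435 0.091 0.281] [0.457 0.166 0.289]
0.29 22 [0.436 0.092 0.29 ] [0.454 0.167 0.3  ]
33958 [-0.08094867 -0.08076449 -0.08034575 -0.08013746 -0.08004036 -0.07972854
 -0.07970106 -0.07968239 -0.07966608 -0.07942413 -0.07937758 -0.07931296]
```

```bash
python3 -c "
from h import *
row(.4394,-.0652,.20,85.5)"
```

```text
ROW 0.259 -0.767 0.122 -0.087 -0.001 0.001  dist 205mm turn 7deg rows 5 j7 0.97
```

```bash
python3 -m pendant '0.259 -0.767 0.122 -0.087 0 0;0.259 -0.767 0.122 -0.087 0 0;0.259 -0.767 0.122 -0.087 0 0;0.259 -0.767 0.122 -0.087 0 0;0.259 -0.767 0.122 -0.087 0 0;0.259 -0.767 0.122 -0.087 0 0;0.259 -0.767 0.122 -0.087 0 0'; python3 -c "
from h import *
snap('wrist',f='w3',s=1.2); snap('top',f='t3')
print('wrist');copper('w3',(.36,.7,-.36,.06));print('top');copper('t3',(.36,.7,-.36,.06))"
```

```text
time: 4.05
ee_pos: [0.4398, -0.0639, 0.2005]
eef_rot: [0.027, 0.707, -0.028, 0.706]
ft_force: [-0.2, 0.6, -0.1]
width: 0.0434
wrist
top
elbow x 0.5836 y -0.0586 yaw 270.9 cost t 12.7 e 3.6 n 234 zmax 0.037 px [264 170  20  19]
elbow x 0.5901 y -0.1626 yaw 202.3 cost t 12.1 e 4.5 n 233 zmax 0.037 px [296 173  19  24]
tee x 0.4743 y -0.2675 yaw 219.8 cost t 4.7 e 8.0 n 249 zmax 0.036 px [323 207  21  22]
elbow x 0.4414 y -0.1938 yaw 336.4 cost t 116.6 e 99.8 n 52 zmax 0.159 px [309 219   7   9]
```

View pics/w3.png

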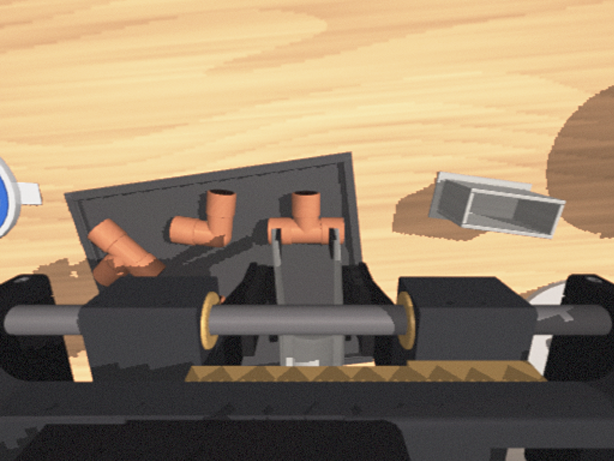

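```bash
python3 -c "
from h import *
img,W=cloud('w3')
for u,v in((305,215),(305,232),(215,210),(120,245)):
  u=int(u/1.2);v=int(v/1.2);print(img[v,u],W[v,u])
"
```

```text
[ 99 140 222] [ 0.44445663 -0.06592743  0.03390087]
[106 148 225] [ 0.46270866 -0.06738406  0.03363929]
[ 98 137 216] [ 0.43214993 -0.15806499  0.03412938]
[118 162 237] [ 0.46285283 -0.26630564  0.03152432]
```

```bash
sed -i 's/m=(rr>1.6\*g)&(rr>2\*b)&(rr>60)/m=(rr>1.35*g)\&(rr>1.7*b)\&(rr>60)\&(W[...,2]<.07)/' h.py; python3 -c "
from h import *
copper('w3',(.36,.7,-.36,.06));row(.4394,-.0665,.089,85.5)"
```

```text
elbow x 0.4602 y -0.1619 yaw 167.4 cost t 7.7 e 1.4 n 1595 zmax 0.035 px [142 159  55  47]
tee x 0.4630 y -0.0659 yaw 86.2 cost t 3.0 e 7.8 n 1585 zmax 0.035 px [224 160  63  44]
tee x 0.4714 y -0.2672 yaw 224.0 cost t 4.8 e 9.1 n 1848 zmax 0.035 px [ 73 182  65  56]
ROW 0.448 -0.012 -0.002 0.001 -0.000 0.000  dist 112mm turn 0deg rows 3 j7 1.50
```

```bash
python3 -m pendant '0.18 0 -0.01 0 0 0;0.33 0 -0.01 0 0 0;0.446 0 -0.01 0 0 0;0.446 0 -0.01 0 0 0;0.446 0 -0.01 0 0 0';  python3 -m pendant '0 0 0 0 0 0;0 0 0 0 0 0;0 0 0 0 0 0;0 0 0 0 0 0' -1 50; python3 -m pendant '-0.1 0 0 0 0 0;-0.3 0 0 0 0 0;-0.5 0 0 0 0 0;-0.68 0 0 0 0 0;-0.68 0 0 0 0 0;-0.68 0 0 0 0 0'; python3 -c "
from h import *
row(.39,.352,.26,86)
snap('wrist',f='w4',s=1.2)"
```

```text
time: 4.65
ee_pos: [0.4379, -0.0642, 0.0904]
eef_rot: [0.027, 0.707, -0.028, 0.706]
ft_force: [-0.6, -0.0, -0.3]
width: 0.0438
time: 5.05
ee_pos: [0.4389, -0.0644, 0.0912]
eef_rot: [0.028, 0.706, -0.027, 0.708]
ft_force: [-0.7, 1.0, 7.0]
width: 0.0396
time: 5.65
ee_pos: [0.438, -0.0647, 0.2605]
eef_rot: [0.028, 0.706, -0.028, 0.707]
ft_force: [-0.2, -0.4, -3.0]
width: 0.0394
ROW 0.003 1.647 -0.323 -0.006 0.001 -0.001  dist 420mm turn 1deg rows 9 j7 1.47
```

View pics/w4.png

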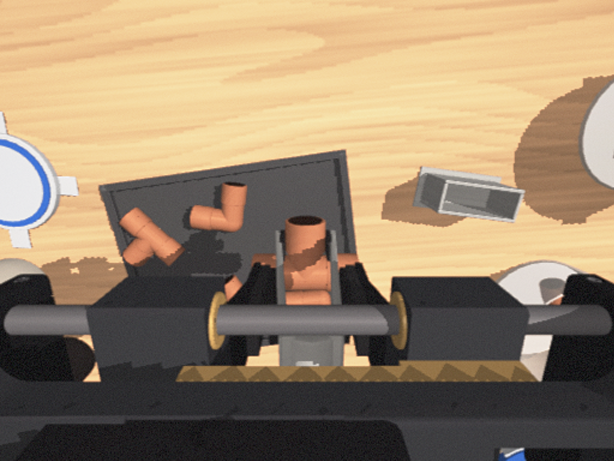

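```bash
python3 -m pendant '0 0.9 -0.1 0 0 0;0 0.9 -0.1 0 0 0;0 0.9 -0.1 0 0 0;0 0.9 -0.1 0 0 0;0 0.9 -0.1 0 0 0;0 0.9 -0.1 0 0 0'; python3 -c "
from h import *
row(.404,.362,.24,86)"
```

```text
time: 6.3
ee_pos: [0.4287, 0.1652, 0.2576]
eef_rot: [0.025, 0.708, -0.026, 0.705]
ft_force: [-0.8, -0.7, -1.9]
width: 0.0396
ROW 0.070 0.778 -0.155 -0.002 -0.002 0.001  dist 199mm turn 0deg rows 4 j7 1.02
```

```bash
python3 -m pendant '0.03 0.778 -0.155 0 0 0;0.03 0.778 -0.155 0 0 0;0.03 0.778 -0.155 0 0 0;0.03 0.778 -0.155 0 0 0;0.03 0.778 -0.155 0 0 0;0.03 0.778 -0.155 0 0 0'; python3 -c "
from h import *
row(.404,.362,.135,86); s=r.read_state(); p=s['ee_pos']
snap('side',f='s5'); snap('wrist',f='w5',s=1.2); img,W=cloud('s5')
m=(abs(W[...,0]-p[0])<.07)&(abs(W[...,1]-p[1])<.07)&(W[...,2]>.1)&(W[...,2]<.36)
q=W[m];print(len(q),np.sort(q[:,2])[:8]-p[2])"
```

```text
time: 6.9
ee_pos: [0.4067, 0.3581, 0.2502]
eef_rot: [0.026, 0.707, -0.029, 0.706]
ft_force: [1.1, -0.7, -2.5]
width: 0.0394
ROW 0.461 0.016 -0.011 -0.005 -0.001 0.002  dist 115mm turn 0deg rows 3 j7 0.70
529 [-0.08382331 -0.08280562 -0.08246216 -0.0818845  -0.08187015 -0.08161359
 -0.08049648 -0.07894944]
```

View pics/w5.png

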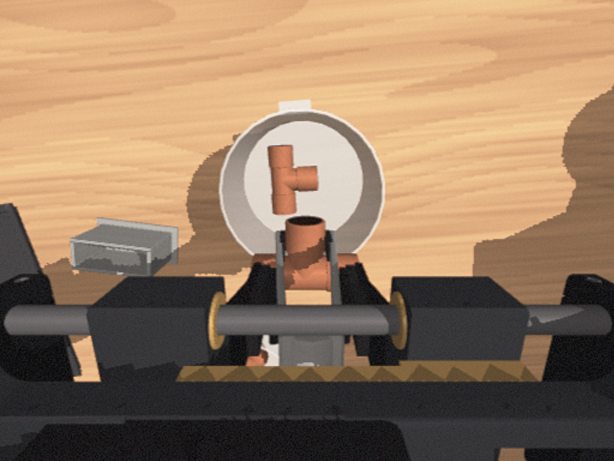

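```bash
python3 -c "
from h import *
copper('w5',(.3,.48,.27,.44))"
```

```text
tee x 0.3819 y 0.3296 yaw 358.6 cost t 1.3 e 5.3 n 1405 zmax 0.035 px [224 121  41  58]
```

```bash
python3 -m pendant '0.18 0.024 0.013 0 0 0;0.36 0.024 0.013 0 0 0;0.515 0.024 0.013 0 0 0;0.515 0.024 0.013 0 0 0;0.515 0.024 0.013 0 0 0' && python3 -m pendant '0 0 0 0 0 0;0 0 0 0 0 0;0 0 0 0 0 0;0 0 0 0 0 0' 0.01 && python3 -m pendant '-0.1 0 0 0 0 0;-0.3 0 0 0 0 0;-0.5 0 0 0 0 0;-0.55 0 0 0 0 0;-0.55 0 0 0 0 0' ; python3 -c "
from h import *
snap('wrist',f='w6');copper('w6',(.3,.48,.27,.44)); s=r.read_state(); print(s['ee_pos'],s['width'],s['ft_force'])
row(.4,.15,.26,60)"
```

```text
time: 7.5
ee_pos: [0.4114, 0.3631, 0.1245]
eef_rot: [0.028, 0.707, -0.029, 0.706]
ft_force: [-0.7, -2.0, -2.1]
width: 0.0397
time: 7.9
ee_pos: [0.4112, 0.3647, 0.1245]
eef_rot: [0.028, 0.706, -0.027, 0.707]
ft_force: [-0.4, 0.5, -0.4]
width: 0.0438
time: 8.4
ee_pos: [0.4117, 0.3651, 0.2637]
eef_rot: [0.029, 0.705, -0.026, 0.708]
ft_force: [1.2, 0.8, -0.5]
width: 0.0436
tee x 0.3973 y 0.3514 yaw 217.1 cost t 71.3 e 85.2 n 2544 zmax 0.046 px [216 115  66  77]
[0.41094854 0.36442184 0.26122068] 0.04395967131098751 [ 0.66638904 -1.13417514 -1.86373253]
ROW 0.004 -0.858 0.024 0.297 0.000 -0.001  dist 215mm turn 25deg rows 5 j7 0.69
```

```bash
python3 -m pendant '0 -0.95 0.05 0 0 0;0 -0.95 0.05 0 0 0;0 -0.95 0.05 0 0 0;0 -0.95 0.05 0 0 0;0 -0.95 0.05 0 0 0;0 -0.95 0.05 0 0 0;0 -0.95 0.05 0 0 0'; python3 -c "
from h import *
row(.4337,-.05,.23,77)"
```

```text
time: 9.15
ee_pos: [0.4039, 0.1259, 0.2595]
eef_rot: [0.028, 0.707, -0.029, 0.706]
ft_force: [0.2, 0.8, -1.3]
width: 0.0441
ROW 0.118 -0.692 0.175 0.098 -0.001 0.001  dist 181mm turn 8deg rows 4 j7 1.04
```

```bash
python3 -m pendant '0.118 -0.692 0.175 0.098 0 0;0.118 -0.692 0.175 0.098 0 0;0.118 -0.692 0.175 0.098 0 0;0.118 -0.692 0.175 0.098 0 0;0.118 -0.692 0.175 0.098 0 0;0.118 -0.692 0.175 0.098 0 0'; python3 -c "
from h import *
snap('wrist',f='w7');snap('top',f='t7');copper('w7',(.36,.7,-.36,.06));print('top');copper('t7',(.36,.7,-.36,.06))
row(.4337,-.1559,.20,77)"
```

```text
time: 9.75
ee_pos: [0.4344, -0.0485, 0.2304]
eef_rot: [0.079, 0.703, -0.08, 0.702]
ft_force: [1.0, 1.3, -2.3]
width: 0.0442
elbow x 0.4607 y -0.1617 yaw 166.8 cost t 8.0 e 1.4 n 1330 zmax 0.035 px [147 171  46  44]
elbow x 0.4437 y -0.2755 yaw 297.9 cost t 37.9 e 31.5 n 729 zmax 0.035 px [ 88 204  54  26]
top
elbow x 0.5829 y -0.0583 yaw 272.2 cost t 11.6 e 3.1 n 252 zmax 0.036 px [263 170  20  19]
elbow x 0.5891 y -0.1611 yaw 204.3 cost t 10.5 e 3.7 n 247 zmax 0.037 px [295 172  20  26]
tee x 0.4742 y -0.2670 yaw 219.5 cost t 4.3 e 8.1 n 262 zmax 0.036 px [323 207  21  23]
elbow x 0.4451 y -0.1837 yaw 310.5 cost t 62.7 e 48.4 n 115 zmax 0.037 px [296 217  20  12]
ROW 0.124 -0.423 0.093 0.003 -0.001 0.000  dist 113mm turn 0deg rows 3 j7 1.30
```

```bash
python3 -m pendant '0.124 -0.423 0.093 0 0 0;0.124 -0.423 0.093 0 0 0;0.124 -0.423 0.093 0 0 0;0.3 -0.423 0.093 0 0 0;0.45 -0.423 0.093 0 0 0;0.57 -0.423 0.093 0 0 0;0.57 -0.423 0.093 0 0 0;0.57 -0.423 0.093 0 0 0' && python3 -m pendant '0 0 0 0 0 0;0 0 0 0 0 0;0 0 0 0 0 0;0 0 0 0 0 0' -1 50 && python3 -m pendant '-0.1 0 0 0 0 0;-0.3 0 0 0 0 0;-0.5 0 0 0 0 0;-0.68 0 0 0 0 0;-0.68 0 0 0 0 0;-0.68 0 0 0 0 0'; python3 -c "
from h import *
snap('wrist',f='w8',s=1.2)
copper('w8',(.36,.7,-.36,.06))
row(.5,.05,.28,77)"
```

```text
time: 10.65
ee_pos: [0.4339, -0.1569, 0.0895]
eef_rot: [0.079, 0.703, -0.079, 0.702]
ft_force: [0.0, 0.3, -0.9]
width: 0.0443
time: 11.05
ee_pos: [0.4349, -0.1575, 0.0904]
eef_rot: [0.08, 0.702, -0.079, 0.704]
ft_force: [-0.9, 2.2, 7.8]
width: 0.0399
time: 11.65
ee_pos: [0.4339, -0.1578, 0.2597]
eef_rot: [0.08, 0.702, -0.079, 0.703]
ft_force: [-0.2, 0.0, -1.7]
width: 0.0397
elbow x 0.4800 y -0.2611 yaw 209.7 cost t 7.5 e 7.0 n 1168 zmax 0.034 px [167 183  53  47]
elbow x 0.5686 y -0.0725 yaw 255.0 cost t 179.2 e 153.0 n 175 zmax 0.033 px [310 232  17  19]
elbow x 0.5516 y -0.1624 yaw 282.7 cost t 134.1 e 115.5 n 241 zmax 0.033 px [255 234  21  20]
ROW -0.086 0.869 0.074 0.001 -0.000 -0.000  dist 219mm turn 0deg rows 5 j7 1.54
```

View pics/w8.png

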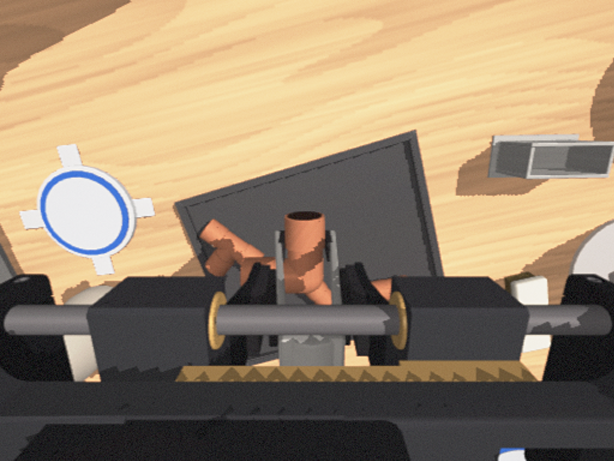

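```bash
python3 -m pendant '-0.086 0.869 0.074 0 0 0;-0.086 0.869 0.074 0 0 0;-0.086 0.869 0.074 0 0 0;-0.086 0.869 0.074 0 0 0;-0.086 0.869 0.074 0 0 0;-0.086 0.869 0.074 0 0 0;-0.086 0.869 0.074 0 0 0'; python3 -c "
from h import *
row(.635,.27,.27,107)"
```

```text
time: 12.4
ee_pos: [0.4997, 0.049, 0.2791]
eef_rot: [0.079, 0.703, -0.08, 0.702]
ft_force: [0.6, -1.0, -1.8]
width: 0.0393
ROW 0.034 0.983 0.329 -0.349 -0.002 0.001  dist 259mm turn 30deg rows 6 j7 1.17
```

```bash
python3 -m pendant '0.034 0.983 0.329 -0.349 0 0;0.034 0.983 0.329 -0.349 0 0;0.034 0.983 0.329 -0.349 0 0;0.034 0.983 0.329 -0.349 0 0;0.034 0.983 0.329 -0.349 0 0;0.034 0.983 0.329 -0.349 0 0;0.034 0.983 0.329 -0.349 0 0;0.034 0.983 0.329 -0.349 0 0'; python3 -c "
from h import *
st()
snap('wrist',f='w9',s=1.2);copper('w9',(.53,.74,.15,.34));snap('side',f='s9',crop=(190,100,330,205),s=4.2)
img,W=cloud('s9');p=r.read_state()['ee_pos']
m=(abs(W[...,0]-p[0])<.08)&(abs(W[...,1]-p[1])<.08)&(W[...,2]>.11)&(W[...,2]<.36)
q=W[m];print(len(q),np.sort(q[:,2])[:8]-p[2])
"
```

```text
time: 13.2
ee_pos: [0.6358, 0.2682, 0.2719]
eef_rot: [-0.104, 0.7, 0.103, 0.699]
ft_force: [0.1, -0.8, -0.9]
width: 0.0398
{'time': 13.2, 'ee_pos': [0.6358, 0.2682, 0.2719], 'eef_rot': [-0.1044, 0.6996, 0.1033, 0.6993], 'ft_force': [0.1361, -0.7573, -0.8595], 'width': 0.0398, 'joint_positions': [-0.688, 0.4734, 0.3393, 1.1978, -0.1513, 1.4953, 1.4934]}
[[-0.    -0.29   0.957]
 [-0.002  0.957  0.29 ]
 [-1.    -0.002 -0.001]]
elbow x 0.6280 y 0.2682 yaw 196.2 cost t 10.8 e 2.0 n 1045 zmax 0.036 px [226 127  41  41]
635 [-0.08490337 -0.08306392 -0.08232264 -0.08191937 -0.07985802 -0.07938833
 -0.07901308 -0.07865931]
```

View pics/w9.png

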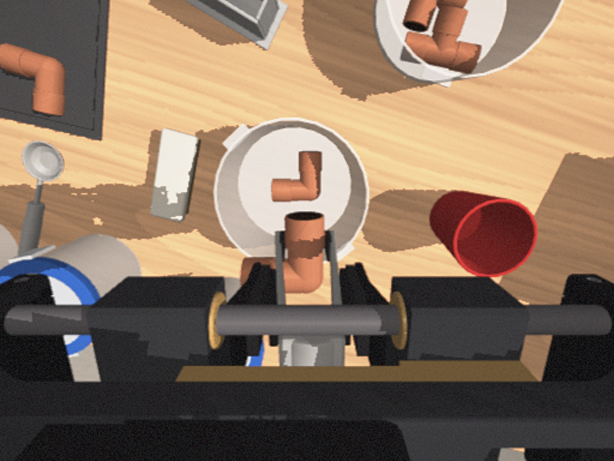

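```bash
python3 -m pendant '0.18 -0.024 0.01 0 0 0;0.36 -0.024 0.01 0 0 0;0.52 -0.024 0.01 0 0 0;0.6 -0.024 0.01 0 0 0;0.6 -0.024 0.01 0 0 0;0.6 -0.024 0.01 0 0 0' && python3 -m pendant '0 0 0 0 0 0;0 0 0 0 0 0;0 0 0 0 0 0;0 0 0 0 0 0' 0.01 && python3 -m pendant '-0.1 0 0 0 0 0;-0.3 0 0 0 0 0;-0.5 0 0 0 0 0;-0.6 0 0 0 0 0;-0.6 0 0 0 0 0' ; python3 -c "
from h import *
snap('wrist',f='w10');copper('w10',(.53,.74,.15,.34)); s=r.read_state(); print(s['ee_pos'],s['width'],s['ft_force'])
row(.57,.06,.26,95)"
```

```text
time: 13.9
ee_pos: [0.64, 0.2651, 0.1237]
eef_rot: [-0.104, 0.699, 0.105, 0.7]
ft_force: [0.2, 0.4, -1.6]
width: 0.0397
time: 14.3
ee_pos: [0.6398, 0.2661, 0.1227]
eef_rot: [-0.105, 0.699, 0.105, 0.7]
ft_force: [-0.5, -0.8, -0.1]
width: 0.0439
time: 14.8
ee_pos: [0.6412, 0.2664, 0.2775]
eef_rot: [-0.104, 0.697, 0.106, 0.702]
ft_force: [0.2, -0.8, -0.8]
width: 0.044
elbow x 0.6259 y 0.2674 yaw 197.3 cost t 10.3 e 2.0 n 1043 zmax 0.032 px [229 122  40  41]
elbow x 0.6972 y 0.2587 yaw 138.1 cost t 37.2 e 27.3 n 615 zmax 0.065 px [221 170  41  36]
[0.64040225 0.26618687 0.27431991] 0.04420196246937028 [ 0.62346696 -0.08738621 -2.11118713]
ROW 0.055 -0.706 -0.511 0.140 0.003 -0.001  dist 218mm turn 12deg rows 5 j7 1.50
```

```bash
python3 -m pendant '0.055 -0.706 -0.511 0.14 0 0;0.055 -0.706 -0.511 0.14 0 0;0.055 -0.706 -0.511 0.14 0 0;0.055 -0.706 -0.511 0.14 0 0;0.055 -0.706 -0.511 0.14 0 0;0.055 -0.706 -0.511 0.14 0 0;0.055 -0.706 -0.511 0.14 0 0'; python3 -c "
from h import *
row(.607,-.058,.20,91.5)"
```

```text
time: 15.55
ee_pos: [0.569, 0.0608, 0.2575]
eef_rot: [-0.031, 0.707, 0.031, 0.706]
ft_force: [-0.2, 0.8, -1.1]
width: 0.044
ROW 0.230 -0.487 0.110 0.041 -0.001 -0.000  dist 137mm turn 4deg rows 3 j7 1.55
```

```bash
python3 -m pendant '0.23 -0.487 0.11 0.041 0 0;0.23 -0.487 0.11 0.041 0 0;0.23 -0.487 0.11 0.041 0 0;0.23 -0.487 0.11 0.041 0 0;0.23 -0.487 0.11 0.041 0 0'; python3 -c "
from h import *
snap('wrist',f='w11',s=1.2)
copper('w11',(.36,.75,-.36,.06));row(.607,-.058,.088,91.5)"
```

```text
time: 16.05
ee_pos: [0.6075, -0.0578, 0.1994]
eef_rot: [-0.01, 0.708, 0.01, 0.706]
ft_force: [-0.3, 0.6, -0.1]
width: 0.044
tee x 0.4759 y -0.2658 yaw 220.0 cost t 2.1 e 8.8 n 3010 zmax 0.035 px [35 14 76 79]
elbow x 0.5873 y -0.1604 yaw 206.5 cost t 7.0 e 1.2 n 1849 zmax 0.035 px [135 116  51  66]
elbow x 0.5823 y -0.0577 yaw 271.7 cost t 7.7 e 1.2 n 1696 zmax 0.035 px [217 142  51  51]
ROW 0.448 -0.005 -0.003 0.002 -0.001 -0.000  dist 112mm turn 0deg rows 3 j7 1.75
```

```bash
python3 -m pendant '0.18 0 0.005 0 0 0;0.33 0 0.005 0 0 0;0.446 0 0.005 0 0 0;0.446 0 0.005 0 0 0;0.446 0 0.005 0 0 0' && python3 -m pendant '0 0 0 0 0 0;0 0 0 0 0 0;0 0 0 0 0 0;0 0 0 0 0 0' -1 50 && python3 -m pendant '-0.1 0 0 0 0 0;-0.3 0 0 0 0 0;-0.5 0 0 0 0 0;-0.72 0 0 0 0 0;-0.72 0 0 0 0 0;-0.72 0 0 0 0 0'; python3 -c "
from h import *
snap('wrist',f='w12',s=1.2);snap('top',f='t12'); copper('t12',(.36,.75,-.36,.4))
row(.60,.15,.28,91.5)"
```

```text
time: 16.6
ee_pos: [0.6092, -0.0574, 0.0903]
eef_rot: [-0.01, 0.707, 0.01, 0.707]
ft_force: [0.6, -0.6, -0.2]
width: 0.0437
time: 17.0
ee_pos: [0.61, -0.0585, 0.0913]
eef_rot: [-0.009, 0.706, 0.01, 0.708]
ft_force: [-0.6, 0.9, 8.2]
width: 0.0397
time: 17.6
ee_pos: [0.6092, -0.0593, 0.271]
eef_rot: [-0.009, 0.706, 0.009, 0.708]
ft_force: [-0.1, 0.0, -3.6]
width: 0.0395
elbow x 0.6707 y 0.2585 yaw 305.0 cost t 62.3 e 44.4 n 113 zmax 0.067 px [161 146  21  11]
elbow x 0.6298 y 0.2664 yaw 197.2 cost t 16.6 e 5.4 n 197 zmax 0.037 px [165 162  18  21]
elbow x 0.5888 y -0.1619 yaw 205.5 cost t 10.0 e 3.5 n 257 zmax 0.037 px [295 172  20  26]
tee x 0.4762 y -0.2671 yaw 220.1 cost t 3.2 e 9.4 n 306 zmax 0.037 px [321 205  24  25]
tee x 0.4087 y 0.3533 yaw 209.7 cost t 42.5 e 47.7 n 475 zmax 0.048 px [126 223  27  30]
ROW -0.048 0.836 -0.010 0.000 -0.001 -0.000  dist 209mm turn 0deg rows 5 j7 1.74
```

```bash
python3 -m pendant '-0.048 0.836 -0.01 0 0 0;-0.048 0.836 -0.01 0 0 0;-0.048 0.836 -0.01 0 0 0;-0.048 0.836 -0.01 0 0 0;-0.048 0.836 -0.01 0 0 0;-0.048 0.836 -0.01 0 0 0'; python3 -c "
from h import *
a=cv2.imread('pics/w12.png'); z=np.load('pics/t12.npz')['img'][130:265,105:215]
z10=np.load('pics/w10.npz')['img'][60:290,150:340]
o=np.hstack([cv2.resize(z,(440,540),interpolation=cv2.INTER_CUBIC),cv2.resize(z10,(350,540))]);cv2.imwrite('pics/c12.png',o)
row(.632,.232,.27,91.5)"
```

```text
time: 18.3
ee_pos: [0.5994, 0.1525, 0.279]
eef_rot: [-0.011, 0.708, 0.011, 0.706]
ft_force: [-1.0, -1.1, -2.4]
width: 0.0396
ROW 0.035 0.314 0.140 0.003 -0.002 0.000  dist 86mm turn 0deg rows 2 j7 1.37
```

View pics/c12.png

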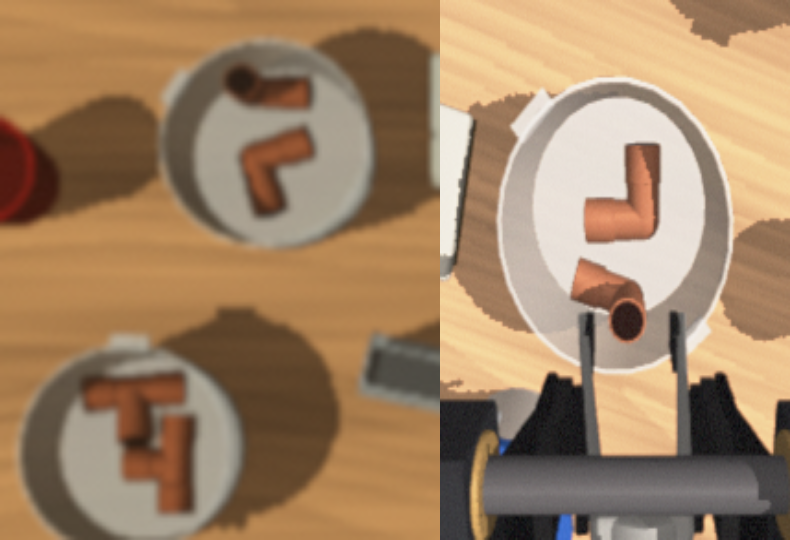

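```bash
python3 -m pendant '0.035 0.314 0.14 0 0 0;0.035 0.314 0.14 0 0 0;0.23 0.314 0.14 0 0 0;0.42 0.314 0.14 0 0 0;0.615 0.314 0.14 0 0 0;0.615 0.314 0.14 0 0 0;0.615 0.314 0.14 0 0 0' && python3 -m pendant '0 0 0 0 0 0;0 0 0 0 0 0;0 0 0 0 0 0;0 0 0 0 0 0' 0.01 && python3 -m pendant '-0.1 0 0 0 0 0;-0.3 0 0 0 0 0;-0.5 0 0 0 0 0;-0.6 0 0 0 0 0;-0.6 0 0 0 0 0' ; python3 -c "
from h import *
snap('wrist',f='w13');copper('w13',(.53,.74,.15,.34)); s=r.read_state(); print(s['ee_pos'],s['width'],s['ft_force'])
row(.60,-.01,.26,108)"
```

```text
time: 19.0
ee_pos: [0.6333, 0.2273, 0.1272]
eef_rot: [-0.009, 0.708, 0.008, 0.706]
ft_force: [-0.0, -0.3, -0.6]
width: 0.0395
time: 19.4
ee_pos: [0.6338, 0.229, 0.1285]
eef_rot: [-0.009, 0.707, 0.009, 0.707]
ft_force: [-0.9, -0.1, -1.5]
width: 0.0441
time: 19.9
ee_pos: [0.6351, 0.2293, 0.283]
eef_rot: [-0.008, 0.705, 0.01, 0.71]
ft_force: [0.4, -0.2, -1.3]
width: 0.0441
tee x 0.6078 y 0.2351 yaw 268.8 cost t 13.8 e 17.8 n 1773 zmax 0.067 px [226 125  62  54]
elbow x 0.6912 y 0.2468 yaw 118.1 cost t 47.0 e 34.2 n 563 zmax 0.065 px [253 180  42  29]
[0.6343117  0.22919308 0.27990554] 0.04415888385734281 [ 0.7754089  -0.06166086 -1.26783521]
ROW 0.078 -0.953 -0.162 -0.192 0.003 -0.001  dist 242mm turn 17deg rows 5 j7 1.29
```

```bash
python3 -m pendant '0.078 -0.953 -0.162 0.36 0 0;0.078 -0.953 -0.162 0.36 0 0;0.078 -0.953 -0.162 0.36 0 0;0.078 -0.953 -0.162 0.36 0 0;0.078 -0.953 -0.162 0.36 0 0;0.078 -0.953 -0.162 0.36 0 0;0.078 -0.953 -0.162 0.36 0 0'; python3 -c "
from h import *
row(.599,-.1846,.20,26.5)"
```

```text
time: 20.65
ee_pos: [0.5985, -0.011, 0.257]
eef_rot: [0.18, 0.684, -0.18, 0.683]
ft_force: [-0.4, 0.9, -1.3]
width: 0.0443
ROW 0.228 -0.603 0.345 0.395 -0.001 0.001  dist 183mm turn 34deg rows 4 j7 1.12
```

```bash
python3 -m pendant '0.228 -0.603 0.345 0.395 0 0;0.228 -0.603 0.345 0.395 0 0;0.228 -0.603 0.345 0.395 0 0;0.228 -0.603 0.345 0.395 0 0;0.228 -0.603 0.345 0.395 0 0;0.228 -0.603 0.345 0.395 0 0'; python3 -c "
from h import *
snap('wrist',f='w14')
copper('w14',(.36,.75,-.36,.06));snap('top',f='t14');print('top'); copper('t14',(.36,.75,-.36,.4));row(.599,-.1846,.088,26.5)"
```

```text
time: 21.25
ee_pos: [0.6004, -0.1825, 0.1998]
eef_rot: [0.371, 0.603, -0.371, 0.601]
ft_force: [0.0, 0.5, -1.1]
width: 0.0442
elbow x 0.5875 y -0.1604 yaw 207.5 cost t 7.5 e 1.2 n 1692 zmax 0.035 px [217 142  51  52]
tee x 0.4763 y -0.2660 yaw 220.4 cost t 1.5 e 7.4 n 1895 zmax 0.035 px [107 170  68  52]
top
elbow x 0.6971 y 0.2502 yaw 131.7 cost t 78.9 e 61.8 n 107 zmax 0.068 px [161 149  21   8]
tee x 0.6127 y 0.2354 yaw 264.8 cost t 17.2 e 20.4 n 319 zmax 0.068 px [166 160  25  23]
elbow x 0.4797 y -0.2668 yaw 213.4 cost t 11.3 e 4.9 n 228 zmax 0.036 px [328 206  17  24]
tee x 0.4089 y 0.3531 yaw 210.4 cost t 41.3 e 46.8 n 471 zmax 0.048 px [126 223  27  30]
ROW 0.451 -0.014 0.009 0.004 -0.001 -0.000  dist 113mm turn 0deg rows 3 j7 0.90
```

```bash
python3 -m pendant '0.18 -0.014 0.009 0 0 0;0.33 -0.014 0.009 0 0 0;0.449 -0.014 0.009 0 0 0;0.449 -0.014 0.009 0 0 0;0.449 -0.014 0.009 0 0 0' && python3 -m pendant '0 0 0 0 0 0;0 0 0 0 0 0;0 0 0 0 0 0;0 0 0 0 0 0' -1 50 && python3 -m pendant '-0.1 0 0 0 0 0;-0.3 0 0 0 0 0;-0.5 0 0 0 0 0;-0.72 0 0 0 0 0;-0.72 0 0 0 0 0;-0.72 0 0 0 0 0'; python3 -c "
from h import *
row(.61,.03,.28,60)"
```

```text
time: 21.85
ee_pos: [0.5989, -0.186, 0.0897]
eef_rot: [0.371, 0.602, -0.371, 0.602]
ft_force: [-0.3, -0.3, 0.1]
width: 0.0441
time: 22.25
ee_pos: [0.5996, -0.1874, 0.0908]
eef_rot: [0.372, 0.601, -0.371, 0.603]
ft_force: [0.2, 0.3, 7.0]
width: 0.0394
time: 22.85
ee_pos: [0.5987, -0.1877, 0.2705]
eef_rot: [0.372, 0.601, -0.371, 0.603]
ft_force: [-0.2, 0.4, -1.7]
width: 0.0395
ROW -0.038 0.431 -0.758 -0.389 0.002 -0.002  dist 218mm turn 33deg rows 5 j7 0.89
```

```bash
python3 -m pendant '-0.06 0.431 -0.758 -0.389 0 0;-0.06 0.431 -0.758 -0.389 0 0;-0.06 0.431 -0.758 -0.389 0 0;-0.06 0.431 -0.758 -0.389 0 0;-0.06 0.431 -0.758 -0.389 0 0;-0.06 0.431 -0.758 -0.389 0 0;-0.06 0.431 -0.758 -0.389 0 0' ; python3 -c "
from h import *
snap('top',f='t15');z=np.load('pics/t15.npz')['img'][130:265,105:215];cv2.imwrite('pics/c15.png',cv2.resize(z,(486,596),interpolation=cv2.INTER_CUBIC))
img,W=cloud('t15')
for x in np.arange(.57,.71,.02):
  print('%.2f'%x,[ '%.0f'%(1e3*np.nanmedian(W[...,2][(abs(W[...,0]-x)<.008)&(abs(W[...,1]-y)<.008)])) if ((abs(W[...,0]-x)<.008)&(abs(W[...,1]-y)<.008)).any() else '-' for y in np.arange(.31,.17,-.02)])
row(.64,.235,.28,60)"
```

```text
time: 23.55
ee_pos: [0.6089, 0.0301, 0.2821]
eef_rot: [0.182, 0.684, -0.183, 0.682]
ft_force: [0.1, 0.1, -2.0]
width: 0.0394
0.57 ['4', '26', '3', '3', '5', '18', '1']
0.59 ['43', '4', '4', '30', '3', '5', '56']
0.61 ['4', '3', '27', '30', '48', '61', '66']
0.63 ['3', '4', '31', '30', '60', '7', '3']
0.65 ['4', '4', '5', '30', '66', '5', '5']
0.67 ['24', '4', '26', '16', '19', '3', '3']
0.69 ['68', '61', '66', '31', '30', '5', '35']
0.71 ['-', '78', '60', '46', '50', '66', '-3']
ROW 0.009 0.775 -0.306 -0.001 -0.001 0.001  dist 208mm turn 0deg rows 5 j7 1.05
```

View pics/c15.png

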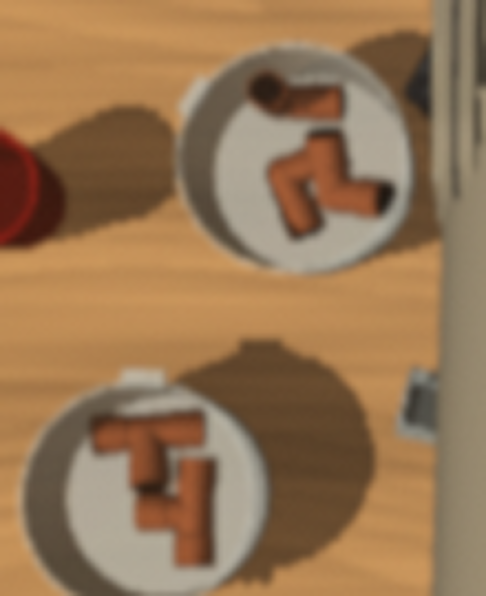

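```bash
python3 -c "
from h import *
row(.624,.27,.28,75)"
```

```text
ROW 0.009 0.864 -0.431 -0.175 -0.001 0.001  dist 241mm turn 15deg rows 5 j7 1.05
```

```bash
python3 -m pendant '0.009 0.864 -0.431 -0.175 0 0;0.009 0.864 -0.431 -0.175 0 0;0.009 0.864 -0.431 -0.175 0 0;0.009 0.864 -0.431 -0.175 0 0;0.009 0.864 -0.431 -0.175 0 0;0.009 0.864 -0.431 -0.175 0 0;0.009 0.864 -0.431 -0.175 0 0'; python3 -c "
from h import *
row(.624,.284,.132,75)"
```

```text
time: 24.3
ee_pos: [0.6243, 0.2706, 0.2803]
eef_rot: [0.091, 0.701, -0.093, 0.701]
ft_force: [-0.8, -0.9, -2.2]
width: 0.0395
ROW 0.593 0.053 -0.015 0.001 -0.000 0.001  dist 149mm turn 0deg rows 3 j7 0.96
```

```bash
python3 -m pendant '0.15 0.053 -0.015 0 0 0;0.3 0.053 -0.015 0 0 0;0.45 0.053 -0.015 0 0 0;0.593 0.053 -0.015 0 0 0;0.593 0.053 -0.015 0 0 0;0.593 0.053 -0.015 0 0 0' && python3 -m pendant '0 0 0 0 0 0;0 0 0 0 0 0;0 0 0 0 0 0;0 0 0 0 0 0' 0.01 && python3 -m pendant '-0.1 0 0 0 0 0;-0.3 0 0 0 0 0;-0.5 0 0 0 0 0;-0.6 0 0 0 0 0;-0.6 0 0 0 0 0' ; python3 -c "
from h import *
row(.59,.05,.27,58)"
```

```text
time: 24.9
ee_pos: [0.6246, 0.2831, 0.1342]
eef_rot: [0.092, 0.701, -0.093, 0.701]
ft_force: [0.1, -1.0, -1.4]
width: 0.0397
time: 25.3
ee_pos: [0.6242, 0.2853, 0.1342]
eef_rot: [0.092, 0.701, -0.091, 0.701]
ft_force: [-0.2, -0.4, -1.4]
width: 0.0438
time: 25.8
ee_pos: [0.6255, 0.2855, 0.2888]
eef_rot: [0.093, 0.699, -0.09, 0.703]
ft_force: [-0.1, 0.3, -0.5]
width: 0.0442
ROW 0.071 -0.947 0.105 0.199 0.003 -0.004  dist 239mm turn 17deg rows 5 j7 0.94
```

```bash
python3 -m pendant '0.071 -0.947 0.105 0.199 0 0;0.071 -0.947 0.105 0.199 0 0;0.071 -0.947 0.105 0.199 0 0;0.071 -0.947 0.105 0.199 0 0;0.071 -0.947 0.105 0.199 0 0;0.071 -0.947 0.105 0.199 0 0;0.071 -0.947 0.105 0.199 0 0'; python3 -c "
from h import *
snap('top',f='t16');z=np.load('pics/t16.npz')['img'][130:265,105:215];cv2.imwrite('pics/c16.png',cv2.resize(z,(486,596),interpolation=cv2.INTER_CUBIC))
copper('t16',(.36,.75,-.36,.45))
row(.55,-.13,.26,40.4)"
```

```text
time: 26.5
ee_pos: [0.588, 0.0489, 0.2652]
eef_rot: [0.196, 0.68, -0.195, 0.679]
ft_force: [-0.7, 0.4, -1.9]
width: 0.044
elbow x 0.6969 y 0.2523 yaw 144.8 cost t 89.1 e 69.0 n 103 zmax 0.069 px [165 147  17  10]
tee x 0.6121 y 0.2470 yaw 265.1 cost t 50.2 e 64.0 n 448 zmax 0.067 px [156 160  35  24]
elbow x 0.5889 y 0.4240 yaw 21.5 cost t 192.4 e 153.1 n 45 zmax 0.065 px [110 174  10  11]
tee x 0.4762 y -0.2677 yaw 219.8 cost t 3.3 e 9.9 n 309 zmax 0.036 px [321 205  24  25]
tee x 0.4087 y 0.3533 yaw 210.3 cost t 40.7 e 46.8 n 473 zmax 0.048 px [126 223  27  30]
ROW 0.020 -0.693 0.253 0.205 -0.001 -0.000  dist 185mm turn 18deg rows 4 j7 0.96
```

View pics/c16.png

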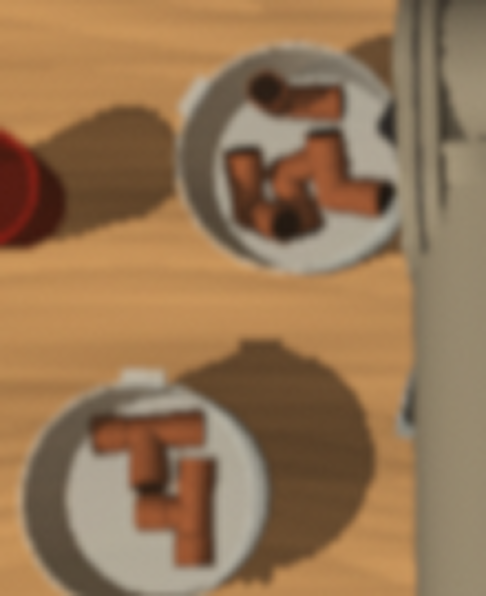

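```bash
python3 -m pendant '0.02 -0.693 0.253 0.205 0 0;0.02 -0.693 0.253 0.205 0 0;0.02 -0.693 0.253 0.205 0 0;0.02 -0.693 0.253 0.205 0 0;0.02 -0.693 0.253 0.205 0 0;0.02 -0.693 0.253 0.205 0 0'; python3 -c "
from h import *
row(.493,-.286,.20,40.4)"
```

```text
time: 27.15
ee_pos: [0.5505, -0.1297, 0.2602]
eef_rot: [0.297, 0.642, -0.296, 0.642]
ft_force: [-0.5, 1.2, -0.5]
width: 0.0441
ROW 0.241 -0.580 0.327 0.000 -0.000 -0.000  dist 177mm turn 0deg rows 4 j7 0.98
```

```bash
python3 -m pendant '0.241 -0.58 0.327 0 0 0;0.241 -0.58 0.327 0 0 0;0.241 -0.58 0.327 0 0 0;0.241 -0.58 0.327 0 0 0;0.241 -0.58 0.327 0 0 0;0.241 -0.58 0.327 0 0 0'; python3 -c "
from h import *
snap('wrist',f='w17')
copper('w17',(.36,.75,-.36,.06));row(.493,-.286,.088,40.4)"
```

```text
time: 27.75
ee_pos: [0.4938, -0.285, 0.1998]
eef_rot: [0.296, 0.642, -0.296, 0.642]
ft_force: [0.5, 0.8, -0.6]
width: 0.0442
tee x 0.4753 y -0.2668 yaw 219.5 cost t 1.1 e 6.0 n 2019 zmax 0.035 px [222 141  66  48]
ROW 0.448 -0.008 0.001 0.002 -0.000 -0.000  dist 112mm turn 0deg rows 3 j7 1.33
```

```bash
python3 -m pendant '0.18 -0.012 0 0 0 0;0.33 -0.012 0 0 0 0;0.446 -0.012 0 0 0 0;0.446 -0.012 0 0 0 0;0.446 -0.012 0 0 0 0' && python3 -m pendant '0 0 0 0 0 0;0 0 0 0 0 0;0 0 0 0 0 0;0 0 0 0 0 0' -1 50 && python3 -m pendant '-0.1 0 0 0 0 0;-0.3 0 0 0 0 0;-0.5 0 0 0 0 0;-0.72 0 0 0 0 0;-0.72 0 0 0 0 0;-0.72 0 0 0 0 0'; python3 -c "
from h import *
row(.46,-.05,.28,60)"
```

```text
time: 28.3
ee_pos: [0.4915, -0.2877, 0.0896]
eef_rot: [0.296, 0.642, -0.296, 0.642]
ft_force: [-0.3, -0.3, -1.1]
width: 0.0438
time: 28.7
ee_pos: [0.4917, -0.2892, 0.0905]
eef_rot: [0.297, 0.641, -0.296, 0.643]
ft_force: [1.4, 1.2, 6.9]
width: 0.0398
time: 29.3
ee_pos: [0.4907, -0.2894, 0.2702]
eef_rot: [0.297, 0.641, -0.297, 0.643]
ft_force: [0.9, 0.6, -2.8]
width: 0.0396
ROW -0.040 0.527 -0.809 -0.229 0.002 -0.001  dist 242mm turn 20deg rows 5 j7 1.30
```

```bash
python3 -m pendant '-0.04 0.527 -0.809 -0.229 0 0;-0.04 0.527 -0.809 -0.229 0 0;-0.04 0.527 -0.809 -0.229 0 0;-0.04 0.527 -0.809 -0.229 0 0;-0.04 0.527 -0.809 -0.229 0 0;-0.04 0.527 -0.809 -0.229 0 0;-0.04 0.527 -0.809 -0.229 0 0'; python3 -c "
from h import *
row(.42,.17,.275,80)"
```

```text
time: 30.0
ee_pos: [0.4589, -0.0487, 0.2773]
eef_rot: [0.182, 0.684, -0.182, 0.683]
ft_force: [-1.1, -0.4, -1.4]
width: 0.0396
ROW 0.009 0.682 -0.570 -0.231 -0.001 0.001  dist 222mm turn 20deg rows 5 j7 1.01
```

```bash
python3 -m pendant '0.009 0.682 -0.57 -0.231 0 0;0.009 0.682 -0.57 -0.231 0 0;0.009 0.682 -0.57 -0.231 0 0;0.009 0.682 -0.57 -0.231 0 0;0.009 0.682 -0.57 -0.231 0 0;0.009 0.682 -0.57 -0.231 0 0;0.009 0.682 -0.57 -0.231 0 0'; python3 -c "
from h import *
row(.386,.375,.26,86)"
```

```text
time: 30.7
ee_pos: [0.4216, 0.1679, 0.2755]
eef_rot: [0.062, 0.705, -0.063, 0.704]
ft_force: [0.4, -0.8, -1.9]
width: 0.0393
ROW 0.061 0.790 -0.287 -0.072 -0.001 0.001  dist 211mm turn 6deg rows 5 j7 0.89
```

```bash
python3 -m pendant '0.03 0.79 -0.287 -0.072 0 0;0.03 0.79 -0.287 -0.072 0 0;0.03 0.79 -0.287 -0.072 0 0;0.03 0.79 -0.287 -0.072 0 0;0.06 0.79 -0.287 -0.072 0 0;0.06 0.79 -0.287 -0.072 0 0;0.06 0.79 -0.287 -0.072 0 0'; python3 -c "
from h import *
row(.386,.375,.13,86)"
```

```text
time: 31.4
ee_pos: [0.3869, 0.374, 0.2612]
eef_rot: [0.025, 0.707, -0.026, 0.707]
ft_force: [0.2, 0.4, -1.9]
width: 0.0397
ROW 0.525 0.005 -0.004 -0.001 0.000 0.001  dist 131mm turn 0deg rows 3 j7 0.66
```

```bash
python3 -m pendant '0.15 0 0 0 0 0;0.3 0 0 0 0 0;0.45 0 0 0 0 0;0.525 0 0 0 0 0;0.525 0 0 0 0 0;0.525 0 0 0 0 0' && python3 -m pendant '0 0 0 0 0 0;0 0 0 0 0 0;0 0 0 0 0 0;0 0 0 0 0 0' 0.01 && python3 -m pendant '-0.1 0 0 0 0 0;-0.3 0 0 0 0 0;-0.5 0 0 0 0 0;-0.6 0 0 0 0 0;-0.6 0 0 0 0 0' ; python3 -c "
from h import *
row(.4501,.1289,.28,78)"
```

```text
time: 32.0
ee_pos: [0.3868, 0.3747, 0.1314]
eef_rot: [0.025, 0.706, -0.025, 0.707]
ft_force: [0.4, -3.2, -1.8]
width: 0.0397
time: 32.4
ee_pos: [0.3855, 0.3768, 0.131]
eef_rot: [0.024, 0.706, -0.024, 0.707]
ft_force: [0.0, 0.4, -0.6]
width: 0.0439
time: 32.9
ee_pos: [0.3865, 0.3777, 0.2849]
eef_rot: [0.026, 0.705, -0.022, 0.708]
ft_force: [-0.9, -0.1, -0.5]
width: 0.0443
ROW 0.015 -0.976 0.322 0.094 0.002 -0.004  dist 257mm turn 8deg rows 6 j7 0.66
```

```bash
python3 -m pendant '0.015 -0.976 0.322 0.094 0 0;0.015 -0.976 0.322 0.094 0 0;0.015 -0.976 0.322 0.094 0 0;0.015 -0.976 0.322 0.094 0 0;0.015 -0.976 0.322 0.094 0 0;0.015 -0.976 0.322 0.094 0 0;0.015 -0.976 0.322 0.094 0 0;0.015 -0.976 0.322 0.094 0 0'; python3 -c "
from h import *
snap('top',f='t18');snap('side',f='s18');snap('wrist',f='w18')
z=np.load('pics/t18.npz')['img'][130:265,105:350];cv2.imwrite('pics/c18.png',cv2.resize(z,None,fx=3.2,fy=3.2,interpolation=cv2.INTER_CUBIC))
copper('t18',(.36,.75,-.36,.45))
img,W=cloud('s18');s=st();p=s['ee_pos']
for f in('s18','s2'):
  img,W=cloud(f)
  m=(abs(W[...,0]-.45)<.06)&(abs(W[...,1]-.129)<.07)&(W[...,2]>.12)&(W[...,2]<.30)
  q=W[m];print(np.sort(q[:,2])[:5])
  for lo in (.19,.21,.23,.25):
    k=q[(q[:,2]>=lo)&(q[:,2]<lo+.015)];print('%.2f'%lo,len(k),np.round(k.min(0),3),np.round(k.max(0),3),np.round(k.mean(0),3))
img,W=cloud('w18');m=(W[...,2]>.055)&(W[...,2]<.07)&(abs(W[...,0]-.45)<.07)&(abs(W[...,1]-.129)<.07)
print(m.sum(),cv2.minAreaRect((W[m][:,:2]*1000).astype(np.float32)))
row(.4501,.1289,.15,78)"
```

```text
time: 33.7
ee_pos: [0.4484, 0.1287, 0.276]
eef_rot: [0.073, 0.704, -0.073, 0.703]
ft_force: [-0.2, 0.5, -0.3]
width: 0.0441
elbow x 0.6704 y 0.2568 yaw 308.7 cost t 64.2 e 46.4 n 114 zmax 0.068 px [161 146  21  11]
tee x 0.6124 y 0.2476 yaw 265.5 cost t 48.5 e 61.7 n 446 zmax 0.067 px [156 160  35  24]
elbow x 0.6020 y 0.4236 yaw 35.4 cost t 142.8 e 102.8 n 54 zmax 0.067 px [109 166  11  19]
tee x 0.4019 y 0.3670 yaw 162.5 cost t 79.7 e 101.6 n 655 zmax 0.062 px [118 224  35  29]
{'time': 33.85, 'ee_pos': [0.4486, 0.1289, 0.2762], 'eef_rot': [0.0728, 0.7035, -0.073, 0.7032], 'ft_force': [-0.6871, -0.2521, -1.3136], 'width': 0.044, 'joint_positions': [-0.7533, -0.066, 0.3605, 1.7908, 0.0236, 1.4131, 0.967]}
[[-0.     0.205  0.979]
 [-0.     0.979 -0.205]
 [-1.    -0.    -0.   ]]
[0.20575318 0.20760363 0.20962487 0.20980072 0.21000762]Traceback (most recent call last):
  File "<string>", line 12, in <module>
    k=q[(q[:,2]>=lo)&(q[:,2]<lo+.015)];print('%.2f'%lo,len(k),np.round(k.min(0),3),np.round(k.max(0),3),np.round(k.mean(0),3))
                                                                       ~~~~~^^^
    return umr_minimum(a, axis, None, out, keepdims, initial, where)
ValueError: zero-size array to reduction operation minimum which has no identity
```

View pics/c18.png

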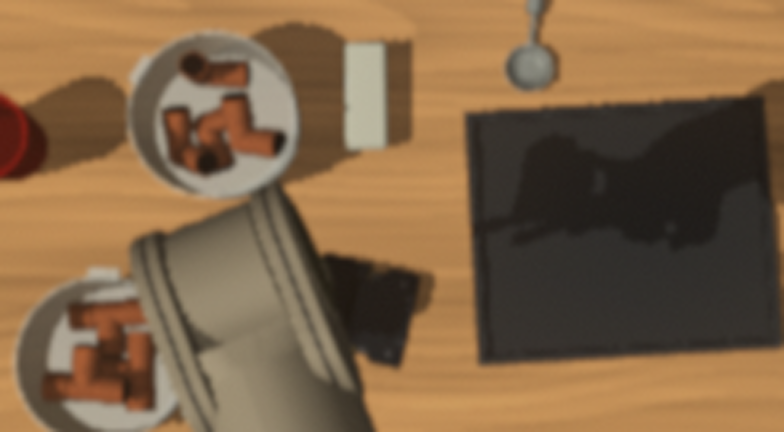

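```bash
python3 -c "
from h import *
p=r.read_state()['ee_pos']
for f,z0 in(('s18',p[2]),('s2',.2653),('w18',p[2]),('w2',.2653)):
  img,W=cloud(f)
  m=(abs(W[...,0]-.45)<.06)&(abs(W[...,1]-.129)<.07)&(W[...,2]>.12)&(W[...,2]<.33)
  q=W[m];print(f,np.sort(q[:,2])[:5]-z0)
  for lo in (-.08,-.065,-.05,-.035,-.02):
    k=q[(q[:,2]>=z0+lo)&(q[:,2]<z0+lo+.015)]
    if len(k):print(lo,len(k),np.round(k.min(0),3),np.round(k.max(0),3),np.round(np.median(k,0),3))
img,W=cloud('w18');m=(W[...,2]>.055)&(W[...,2]<.07)&(abs(W[...,0]-.45)<.07)&(abs(W[...,1]-.129)<.07)
print(m.sum(),cv2.minAreaRect((W[m][:,:2]*1000).astype(np.float32)))
row(.4501,.1289,.15,78)
z=np.load('pics/s18.npz')['img'][100:240,150:310];cv2.imwrite('pics/c19.png',cv2.resize(z,None,fx=4.2,fy=4.2,interpolation=cv2.INTER_CUBIC))"
```

```text
s18 [-0.07045293 -0.06860248 -0.06658124 -0.06640538 -0.06619849]
-0.08 7 [0.446 0.1   0.206] [0.46  0.147 0.211] [0.458 0.104 0.21 ]
-0.065 34 [0.447 0.097 0.211] [0.464 0.152 0.226] [0.455 0.108 0.219]
-0.05 33 [0.444 0.095 0.227] [0.462 0.153 0.241] [0.454 0.108 0.234]
-0.035 29 [0.443 0.099 0.241] [0.462 0.155 0.256] [0.454 0.11  0.25 ]
-0.02 26 [0.441 0.103 0.256] [0.457 0.15  0.271] [0.451 0.109 0.265]
s2 [-0.07957857 -0.0780063  -0.07782168 -0.07682444 -0.07677501]
-0.08 28 [0.442 0.097 0.186] [0.462 0.152 0.2  ] [0.451 0.127 0.194]
-0.065 35 [0.441 0.098 0.201] [0.462 0.149 0.215] [0.451 0.108 0.209]
-0.05 32 [0.441 0.101 0.215] [0.464 0.16  0.23 ] [0.453 0.109 0.224]
-0.035 28 [0.444 0.102 0.231] [0.462 0.155 0.245] [0.453 0.112 0.237]
-0.02 32 [0.441 0.102 0.245] [0.458 0.148 0.26 ] [0.451 0.111 0.252]
w18 [-0.07092481 -0.0705455  -0.07010411 -0.06995997 -0.06991189]
-0.08 33 [0.443 0.104 0.205] [0.454 0.155 0.211] [0.452 0.148 0.209]
-0.065 99 [0.442 0.105 0.212] [0.464 0.154 0.226] [0.451 0.111 0.217]
-0.05 153 [0.441 0.106 0.226] [0.463 0.153 0.241] [0.451 0.145 0.234]
-0.035 61 [0.44  0.108 0.242] [0.45  0.152 0.256] [0.441 0.113 0.25 ]
-0.02 71 [0.439 0.11  0.256] [0.448 0.151 0.271] [0.441 0.115 0.264]
w2 [-0.08091125 -0.08072707 -0.08030833 -0.08010004 -0.08000294]
-0.08 106 [0.436 0.102 0.186] [0.459 0.154 0.2  ] [0.446 0.144 0.192]
-0.065 170 [0.437 0.106 0.2  ] [0.459 0.153 0.215] [0.446 0.145 0.211]
-0.05 77 [0.437 0.105 0.216] [0.451 0.152 0.23 ] [0.446 0.112 0.223]
-0.035 83 [0.438 0.11  0.23 ] [0.451 0.151 0.245] [0.446 0.145 0.238]
-0.02 106 [0.438 0.111 0.246] [0.451 0.15  0.26 ] [0.445 0.144 0.253]
696 ((449.9385681152344, 128.58795166015625), (89.76361846923828, 37.90418243408203), 77.95166778564453)
ROW 0.505 0.001 0.006 0.002 -0.000 0.000  dist 126mm turn 0deg rows 3 j7 0.97
```

View pics/c19.png

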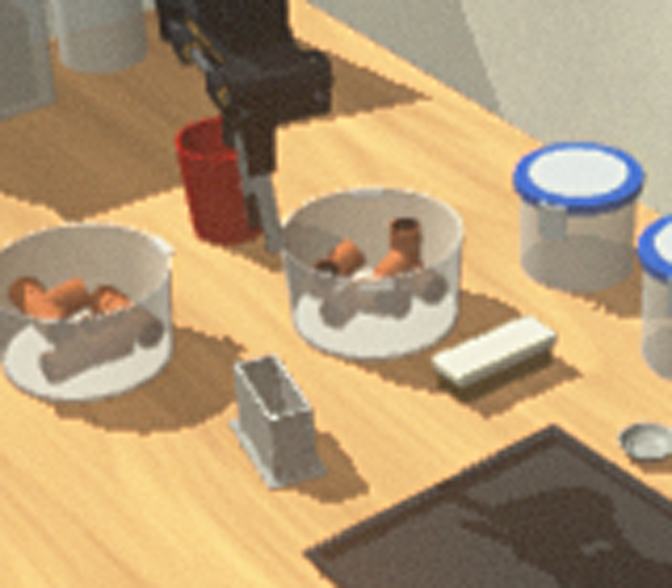

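```bash
python3 -m pendant '0.15 0 0.004 0 0.053 0;0.3 0 0.004 0 0.053 0;0.48 0 0.004 0 0.053 0;0.48 0 0.004 0 0.053 0;0.48 0 0.004 0 0.053 0'; python3 -c "
from h import *
s=st();p=s['ee_pos']
snap('side',f='s20');snap('wrist',f='w20')
for f in('s20','w20'):
  img,W=cloud(f)
  m=(abs(W[...,0]-.45)<.06)&(abs(W[...,1]-.129)<.07)&(W[...,2]>.072)&(W[...,2]<.2)
  q=W[m];print(f,np.sort(q[:,2])[:3]-p[2])
  for lo in (-.08,-.065,-.05,-.035,-.02):
    k=q[(q[:,2]>=p[2]+lo)&(q[:,2]<p[2]+lo+.015)]
    if len(k):print(lo,len(k),np.round(k.min(0),3),np.round(k.max(0),3),np.round(k.mean(0),3))
"
```

```text
time: 34.35
ee_pos: [0.4498, 0.1278, 0.1573]
eef_rot: [0.076, 0.731, -0.071, 0.675]
ft_force: [0.8, -0.1, -0.3]
width: 0.0439
{'time': 34.35, 'ee_pos': [0.4498, 0.1278, 0.1573], 'eef_rot': [0.0761, 0.7309, -0.0707, 0.6745], 'ft_force': [0.8443, -0.0697, -0.2743], 'width': 0.0439, 'joint_positions': [-0.7249, 0.0844, 0.403, 1.9091, -0.0776, 1.2253, 1.0695]}
[[-0.079  0.207  0.975]
 [ 0.016  0.978 -0.206]
 [-0.997 -0.001 -0.08 ]]
s20 [-0.07187256 -0.07006535 -0.06942098]
-0.08 7 [0.443 0.103 0.085] [0.462 0.147 0.091] [0.453 0.122 0.089]
-0.065 32 [0.442 0.098 0.093] [0.463 0.153 0.106] [0.452 0.122 0.099]
-0.05 35 [0.444 0.1   0.108] [0.464 0.151 0.122] [0.453 0.124 0.115]
-0.035 24 [0.443 0.1   0.122] [0.459 0.147 0.137] [0.451 0.119 0.13 ]
-0.02 24 [0.444 0.102 0.138] [0.457 0.145 0.152] [0.451 0.119 0.145]
w20 [-0.06891232 -0.06881923 -0.06832645]
-0.08 19 [0.441 0.104 0.088] [0.452 0.155 0.092] [0.446 0.131 0.09 ]
-0.065 102 [0.441 0.105 0.092] [0.464 0.155 0.107] [0.448 0.128 0.099]
-0.05 158 [0.441 0.106 0.107] [0.463 0.153 0.122] [0.449 0.13  0.116]
-0.035 56 [0.441 0.108 0.122] [0.45  0.152 0.137] [0.445 0.13  0.13 ]
-0.02 73 [0.441 0.109 0.137] [0.45  0.15  0.152] [0.445 0.129 0.145]
```

```bash
python3 -m pendant '0.06 0 -0.001 0 0 0;0.12 0 0.004 0 0 0;0.18 0 0.008 0 0 0;0.24 0 0.013 0 0 0;0.24 0 0.013 0 0 0'; python3 -m pendant '0.04 0 0.003 0 0 0;0.076 0 0.006 0 0 0;0.076 0 0.006 0 0 0;0.076 0 0.006 0 0 0'
```

```text
time: 34.95
ee_pos: [0.4487, 0.1279, 0.097]
eef_rot: [0.077, 0.731, -0.071, 0.675]
ft_force: [0.5, -0.1, -1.1]
width: 0.0439
time: 35.35
ee_pos: [0.4485, 0.1276, 0.0776]
eef_rot: [0.077, 0.731, -0.071, 0.675]
ft_force: [0.5, -0.6, -0.7]
width: 0.0438
```

```bash
python3 -m pendant '0 0 0 0 0 0;0 0 0 0 0 0;0 0 0 0 0 0;0 0 0 0 0 0;0 0 0 0 0 0;0 0 0 0 0 0;0 0 0 0 0 0;0 0 0 0 0 0' 1; python3 -m pendant '-0.1 0 0 0 0 0;-0.25 0 0 0 0 0;-0.45 0 0 0 0 0;-0.65 0 0 0 0 0;-0.8 0 0 0 0 0;-0.8 0 0 0 0 0'; python3 -m pendant '0 0 -0.5 0 0 0;0 0 -0.5 0 0 0;0 0 -0.5 0 0 0;0 0 -0.5 0 0 0;0 0 -0.5 0 0 0'; python3 -c "
from h import *
snap('side',f='s21');snap('top',f='t21')
a=np.load('pics/s21.npz')['img'][100:240,130:290];b=np.load('pics/t21.npz')['img'][140:265,105:255]
cv2.imwrite('pics/c21.png',np.hstack([cv2.resize(a,(396,346),interpolation=cv2.INTER_CUBIC),cv2.resize(b,(396,346),interpolation=cv2.INTER_CUBIC)]))
copper('t21',(.36,.75,-.36,.45))
img,W=cloud('s21')
m=(abs(W[...,0]-.45)<.06)&(abs(W[...,1]-.129)<.07)&(W[...,2]>.07)&(W[...,2]<.2);q=W[m];print(q[:,2].max(),[np.round(np.mean(q[(q[:,2]>l)&(q[:,2]<l+.02)],0),3) for l in(.08,.1,.12)])
"
```

```text
time: 36.15
ee_pos: [0.4485, 0.1275, 0.0774]
eef_rot: [0.077, 0.731, -0.071, 0.675]
ft_force: [0.6, -0.3, -0.3]
width: 0.0863
time: 36.75
ee_pos: [0.4663, 0.1246, 0.282]
eef_rot: [0.078, 0.728, -0.069, 0.677]
ft_force: [0.6, 0.8, -0.5]
width: 0.0869
time: 37.25
ee_pos: [0.3421, 0.1501, 0.2866]
eef_rot: [0.077, 0.731, -0.07, 0.675]
ft_force: [0.1, 0.3, -0.0]
width: 0.087
elbow x 0.6704 y 0.2581 yaw 306.5 cost t 65.8 e 46.9 n 118 zmax 0.067 px [161 146  21  11]
tee x 0.6132 y 0.2479 yaw 266.6 cost t 47.8 e 61.1 n 450 zmax 0.066 px [156 160  35  24]
elbow x 0.5876 y 0.4245 yaw 20.6 cost t 182.6 e 144.1 n 43 zmax 0.066 px [109 174  11  12]
tee x 0.4075 y 0.3684 yaw 159.7 cost t 69.6 e 86.7 n 566 zmax 0.062 px [118 224  35  29]
0.15473129470670524 [array([0.45 , 0.119, 0.092]), array([0.45, 0.12, 0.11]), array([0.448, 0.114, 0.13 ])]
```

View pics/c21.png

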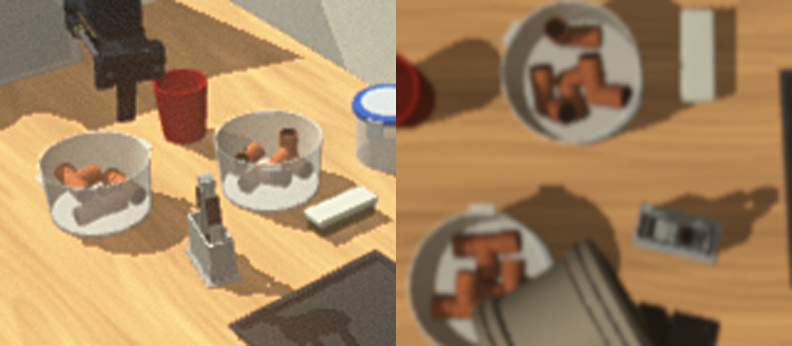

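```bash
python3 -c "
from h import *
from bench import close_job
s=r.read_state();print(s['time'],np.abs(s['joint_vel']).max());print(close_job())"
```

```text
37.35 0.009822505642963913
the job is handed in; nothing more can be done
None
```

The job is done and handed in at 37.35 s of robot time. Using the tongs, I moved all five fittings off the tray: three elbows into the tub with the elbow and two tees into the tub with the tee. I then stood the tongs in their stand and let go.

**Fittings:** The last pictures show the tray empty and only copper inside the two tubs. The highest copper is about 67 mm up in the elbow tub and 62 mm in the tee tub. In the piled-up tubs my pose fit could not separate single fittings. That their origins lie within the 80 mm limits is therefore judged from the pictures and those heights, not measured one by one.

**Tongs:** They had slipped about 10 mm and tilted about 0.08 rad in the gripper. I measured and corrected this before putting them in the stand. They now stand upright, with the top at 155 mm against 156 mm at the start by the same kind of measurement.

**Bystanders:** The arm was clear of everything and nearly at rest when I handed in. The brush and pot looked untouched in the last pictures, and the spoon in one taken about 3 s before. I did not measure any of the bystanders or take a last look at the lid and bottles.

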